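# Clamp a label plate onto a drawer pull

### The job

Stand the blue label plate in the ledge groove of the wooden drawer pull, then move the joined parts together onto the bed of the bench clamp, upright between its pads with the plate facing one of the pads, and pump the orange trigger against the black handle until the jaw grips them firmly: the sprung pad should be pushed in about half way (6 mm or more), but stop before it is driven hard against its stop, which would crack the plate. Close the jaw only with the trigger, let the trigger go at the end, and leave the other things where they are.

Things in the scene. Friction and masses are not known exactly. Their poses are not given: they have to be found in the camera images.
- pull: Drawer pull, pale wood, about 160 g, loose, upright. Origin at the underside, z up. Block x 0 to +20 mm, 48 mm wide (y -24 to +24), 60 mm tall; at its foot on the -x side a ledge (floor 6 mm up, x -13 to 0) ends in a lip (x -17 to -13, 12 mm tall). Between lip and block is a groove 13 mm wide along y, open at both ends, for the plate.
- plate: Blue label plate with a white field, about 60 g, loose: 9 mm thick (x), 60 mm wide (y), 60 mm tall; origin at the centre of its underside. Starts upright in the rack's slot; goes into the pull either way round, overhanging the block 6 mm at each end. Pressed to the block its origin is at x -4.5, z +6 mm of the pull; block and plate together are 29 mm thick.
- rack: Dark wood stand fixed to the table, 56 x 84 mm (x, y), 18 mm tall, origin at the centre of its underside, with a slot along y, 13 mm wide, whose floor is 6 mm up. It holds the plate.
- clamp: Bench quick clamp fixed to the table, origin on the table; +x points from the trigger to the sliding jaw. Bed: two grey rails, top 30 mm above the table, x -85 to +112 mm, 64 mm wide. The steel bar in the slot between them sticks out behind, to x = -225 mm when closed. Each full squeeze draws the jaw 6.4 mm towards -x (the first 0 to 10 mm); it does not run back.
- fixed_pad (a point): Centre of the face (x = 0 of the clamp) of the fixed black pad, 46 mm wide (y), from 44 to 64 mm above the table, on the grey fixed jaw, 64 mm tall. The closing jaw pushes the unit along the bed until it rests against this pad. The plate may face either pad.
- jaw: Orange sliding jaw, 60 mm wide, to 71 mm above the table, front 26 mm behind the origin. Origin: at bed height, at the face of its sprung pad when that is not pressed; its x in the clamp's frame is the pads' opening, 50 to 66 mm at the start. With the 29 mm unit against the fixed pad, the sprung pad is pushed in by 29 mm - x.
- pad_face (a point): Centre of the face of the jaw's black sprung pad (46 mm wide, 44 to 64 mm above the table). It stands out on a yellow collar and springs back by up to 14 mm, 1.5 N per mm (pushed in by its x minus the jaw's x in the clamp's frame); after that further squeezing presses rigidly and soon cracks the plate (at 80 N).
- trigger (a joint): Angle of the orange trigger: 0 let go (it springs back), 0.244 rad fully squeezed. Upright lever, 10 mm thick, 26 mm wide, hinged at x -119 mm of the clamp, 66 mm above the table, top at 173 mm, leaning away from the handle. Force needed at trigger_grip: about 13 N with the jaw free, 17 N at a firm grip, 23 N at the pad's stop; each newton more adds 2.2 N on the plate.
- trigger_grip (a point): Point on the trigger's outer (-x of the clamp) face where it is to be squeezed, 153 mm above the table. At rest it lies about 50 mm from handle_grip, fully squeezed 28 mm: only the trigger moves, the handle does not.
- handle_grip (a point): Point on the outer (+x of the clamp) face of the fixed black upright handle, 153 mm above the table; the handle is 12 mm thick (x), 30 mm wide (y) and reaches 177 mm above the table, at x = -97 to -85 mm of the clamp.
- clamp_seat (a point): Point on the bed's top, on its centre line, 30 mm from the fixed pad's face: a good place for the unit.
- tape: Bystander: clear roll of tape lying flat, 84 mm across, 22 mm tall.
- jar: Bystander: amber jar, 64 mm across, 110 mm tall.
- bowl: Bystander: white bowl, 100 mm across, 50 mm tall.
- mug: Bystander: blue mug, 80 mm across, 90 mm tall.
- driver: Bystander: screwdriver lying on the table.
- packet: Bystander: cardboard packet, 70 x 100 x 35 mm.
Things that resemble listed ones, but are neither listed nor needed, are in the scene too. Of the things like the pull, leave any that is purple; of the rest the smaller one is meant.

How it is judged:
On the way, in this order (a step that is already met when the one before it is completed fails the run):
1. the plate stands in the groove of the pull (x of plate in the frame of pull between -0.0095 and -0.0015 m and y of plate in the frame of pull between -0.009 and 0.009 m and z of plate in the frame of pull between 0.003 and 0.009 m and angle between the x axis of plate and the x axis of pull, either way round below 0.2 rad and angle between the z axis of plate and the z axis of pull, either way round below 0.12 rad and height (world z) of pull below 0.01 m), for 0.2 s.
2. the joined unit stands on the clamp's bed between the pads (x of plate in the frame of pull between -0.0095 and -0.0015 m and y of plate in the frame of pull between -0.009 and 0.009 m and z of plate in the frame of pull between 0.003 and 0.009 m and angle between the x axis of plate and the x axis of pull, either way round below 0.2 rad and angle between the z axis of plate and the z axis of pull, either way round below 0.12 rad and z of pull in the frame of clamp between 0.027 and 0.034 m and y of pull in the frame of clamp between -0.014 and 0.014 m and x of pull in the frame of clamp between -0.002 and 0.066 m and angle between the x axis of pull and the x axis of clamp, either way round below 0.2 rad and angle between pull's own z axis and vertical below 0.12 rad), for 0.2 s.
3. the trigger has been squeezed (value of joint trigger above 0.12 rad).
At the end, for the whole second after the job is handed in: Plate in the pull's groove (within 4 mm across, 9 mm along, 0.12 rad), pull upright on the bed between the pads (within 14 mm of the centre line, 0.2 rad); with the trigger let go, the jaw presses the unit, and the plate the pull, with over 8 N (pad pushed in over 5.3 mm) (all of step 2 and contact force between pull and plate above 8 N and (contact force between jaw and plate above 8 N or contact force between jaw and pull above 8 N) and value of joint trigger below 0.06 rad); the robot touches nothing.
It fails at once if the jaw presses with more than 80 N (the plate cracks) (contact force between jaw and plate above 80 N or contact force between jaw and pull above 80 N).
It fails at once if the robot pushes the jaw itself (contact force between any of the fingers, the arm and jaw above 8 N).
It fails at once if a bystander is displaced by more than 30 mm (distance of any of tape, jar, bowl, mug, driver, packet from where it was at the start of the episode above 0.03 m).
It also fails if it takes over 72 s, if anything falls off the work surface, if the arm or the gripper's body presses on something with over 40 N, if the wrist force passes 120 N, or if a joint passes its speed limit or range.

### The arm

A 7-joint arm with a two-finger parallel gripper is mounted at the origin on the work surface. World frame = base frame: x ahead of the robot, y to its left, z up, the work surface at z = 0. Lengths are in m, angles in rad, forces in N, time in s.
With the tool pointing down it reaches from about 0.35 to 0.9 m from the base axis. Payload 8.1 kg.
Tool frame: the origin (TCP) lies at the very end of the fingers, on their centre line; the grasp point (between the pads) lies 19 mm behind it; z points along the fingers, y is the direction in which the jaws open and shut (so a half turn about z gives the same grasp; the last joint's range is limited). The gripper opens to 92 mm and grips with 3 to 60 N. Pads are 19 mm wide; open, the fingers measure 130 mm over their backs; the gripper's body (75 mm by 190 mm) begins 47 mm behind the grasp point.
Start: joints at [1.152, 0.434, 0.025, 1.573, -0.012, 1.134, -0.075], TCP at [0.194, -0.594, 0.227] pointing down, gripper open.
Joint ranges: [-2.62, 2.62], [-0.44, 2.09], [-1.27, 1.32], [0.08, 2.57], [-1.32, 4.46], [0.12, 2], [-2.74, 2.74]. Speed limits (rad/s): [2.22, 2.22, 3.01, 3.01, 3.14, 3.14, 3.14].

### API

Orientations are given as a rotation vector (axis times angle).
In Python, from cell import observe, get_image, sign_off gives the robot as it stands.
- The arm moves only by the tool arm_command, never from a script. Its argument "deltas" is a list of rows, each an object with "xyz": the shift along the tool's x, y, z in cm, a list of three; "turn": the turn about the tool's z in degrees; "jaw": the closure in counts, from 0 (fully open) to 255 (shut). A call has 1 to 5 rows; each row is the pose to reach, as a shift and turn from the pose measured when the call began, along the tool's axes at that moment; what a row does not reach only later rows make up. A row lasts 1/12 s, in which the tool goes at most 41.7 mm and 7.16 degrees, less where a joint would pass 70% of its speed; a pose out of reach is approached as far as the arm can. A call with a gripper value outside its range is refused whole. The fingers move at their own pace and stop on an object; "force" is the grip in N (left out, the last holds). Time passes only in rows, so rows that repeat a pose let the fingers close. It gives the time, the measured TCP pose, the force and the opening at its end, in the units of the state.
- observe(): the state, without advancing time (a new reading comes with each control period).
- get_image(name): name is "scene" or "top"; returns a dict with "frame" (480x640x3 uint8, red, green, blue), "depth" (480x640 float32, m along the optical axis (not along the pixel's ray), 0 where there is no reading), "camera_matrix" (3x3 intrinsics, pixels), "cam_to_world" (4x4, takes a point from camera to world coordinates). Camera axes: x right, y up, looking along -z (the intrinsics and any distortion apply to the point x, -y, -z); pixel columns grow to the right and rows downward; lengths in m; the calibration is good to about 2 mm. A picture is of the moment at which its call begins.
- sign_off(): hands the job in, once; it reports no verdict.
The state is a dict: "clock": time; "joints": joint angles; "dq": joint speeds; "joint_efforts": joint torques, N m; "position": TCP position; "ee_rot": TCP orientation; "force": force on the tool from outside, world axes, zero at the start; "ft_torque": the same for the moment, N m; "width": opening from 0.0 (shut) to 1.0 (fully open).
Only numpy, scipy, OpenCV 4.12 (cv2) and the standard library are available. Lean on these libraries where they do the work, as an engineer would, in place of code of your own. Each camera call takes 0.05 s, during which the arm holds its last target.

## Working session

There is one attempt and no reset: what is moved stays moved. The work goes in short steps, Python scripts to look and compute and a tool call to move; the robot and the scene stay as the last step left them, time stands still between calls to the robot, and variables do not carry over. Pictures are saved under pics/ and viewed, and the job is handed in when it is done.

Besides the shell and the picture viewer there is one more tool, called after ">>>" as a command line: name --argument value ..., lists and objects as JSON in quotes. arm_command: Moves the arm, as the interface text tells. Its arguments: {"type":"object","properties":{"deltas":{"type":"array","items":{"type":"object","properties":{"xyz":{"type":"array","items":{"type":"number"}},"turn":{"type":"number"},"jaw":{"type":"number"}}}},"force":{"type":"number"}},"required":["deltas"]}

```bash
ls; mkdir -p pics
cat > h.py <<'E'
import numpy as np, cv2
from cell import observe, get_image, sign_off
def save(name,img): cv2.imwrite('pics/'+name,cv2.cvtColor(img,cv2.COLOR_RGB2BGR))
def grab(n):
    d=get_image(n); np.savez('/tmp/'+n+'.npz',**d); return d
def pts(d):
    z=d['depth']; K=d['camera_matrix']; h,w=z.shape
    u,v=np.meshgrid(np.arange(w),np.arange(h))
    x=(u-K[0,2])/K[0,0]*z; y=(v-K[1,2])/K[1,1]*z
    P=np.stack([x,-y,-z,np.ones_like(z)],-1)@d['cam_to_world'].T
    P=P[...,:3].copy(); P[z==0]=np.nan
    return P
E
python3 - <<'E'
from h import *
print(observe())
for n in ['scene','top']:
    d=grab(n); save(n+'0.png',d['frame']); print(n,d['camera_matrix'],d['cam_to_world'],[k for k in d], (d['depth']>0).mean())
E
```

```text
pics
{'clock': 0.0, 'joints': array([ 1.15237366,  0.43524239,  0.02496424,  1.57408205, -0.01157463,
        1.13401689, -0.0750699 ]), 'dq': array([ 0.00026553, -0.00162316, -0.00050101,  0.0002937 ,  0.00120059,
       -0.00246508,  0.00067383]), 'joint_efforts': array([ 1.09428016e-03, -6.67834926e+01,  9.85730812e-01, -3.14455175e+01,
       -6.03752607e-02,  4.25415463e-02,  1.61154762e-04]), 'position': array([ 0.19390724, -0.59362035,  0.22593866]), 'ee_rot': array([-3.10097906e+00, -4.93757773e-01,  6.49525414e-04]), 'force': array([-0.90643412, -0.55426066, -0.37339685]), 'ft_torque': array([ 0.0059963 ,  0.02010596, -0.0128426 ]), 'width': 0.9995471941014705}
scene [[509.00774454   0.         318.80948653]
 [  0.         509.00774454 248.15108758]
 [  0.           0.           1.        ]] [[ 0.08108285 -0.51737836  0.8519068   1.48874171]
 [ 0.99659705  0.05480056 -0.06157282 -0.07382423]
 [-0.01482852  0.85400031  0.52006113  0.69481205]
 [ 0.          0.          0.          1.        ]] ['frame', 'depth', 'camera_matrix', 'cam_to_world'] 0.9961002604166667
top [[506.64147799   0.         316.69861304]
 [  0.         506.64147799 238.96962535]
 [  0.           0.           1.        ]] [[ 0.00411474  0.97651164 -0.21542535  0.29113659]
 [-0.99998     0.00505279  0.00380384  0.00765155]
 [ 0.00480299  0.21540539  0.9765129   1.33072521]
 [ 0.          0.          0.          1.        ]] ['frame', 'depth', 'camera_matrix', 'cam_to_world'] 0.9958203125
```

View pics/scene0.png

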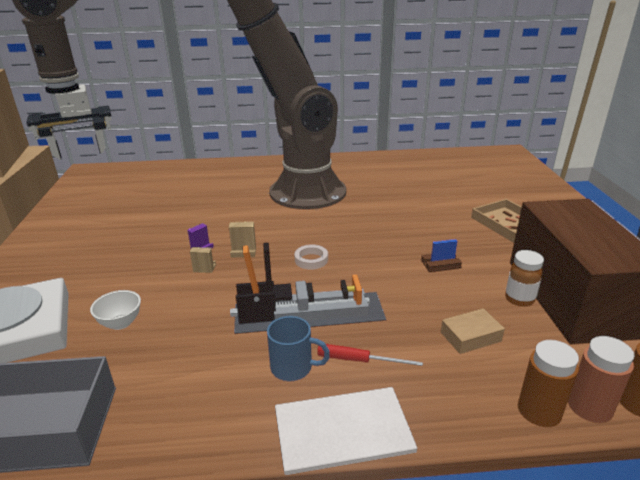

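View pics/top0.png

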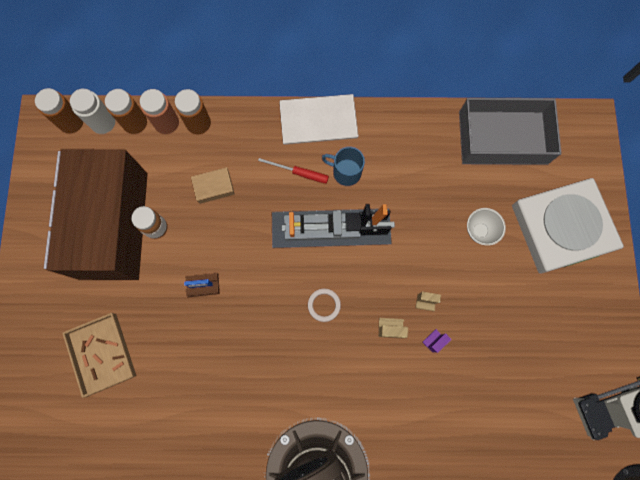

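Run:
```python
from h import *
s=dict(np.load('/tmp/scene.npz'));t=dict(np.load('/tmp/top.npz'))
def crop(im,x0,y0,x1,y1,f): return cv2.resize(im[y0:y1,x0:x1],None,fx=f,fy=f,interpolation=cv2.INTER_CUBIC)
a=crop(s['frame'],180,215,280,275,7.9); save('c1.png',a)
b=crop(t['frame'],370,285,460,355,8); save('c2.png',b)
c=crop(t['frame'],265,195,400,255,5.9); save('c3.png',c)
e=np.hstack([crop(t['frame'],175,265,230,305,7),crop(s['frame'],415,235,470,275,7)]); save('c4.png',e)
f=crop(s['frame'],225,235,390,330,4.8); save('c5.png',f)
```

```text
(no output)
```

View pics/c1.png

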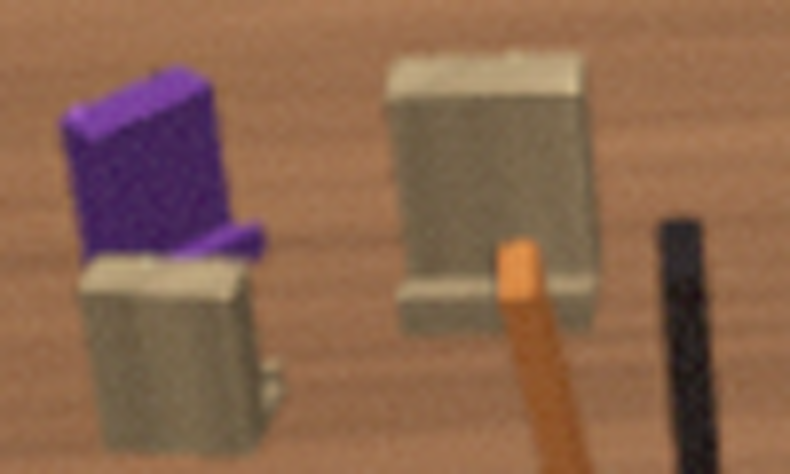

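View pics/c2.png

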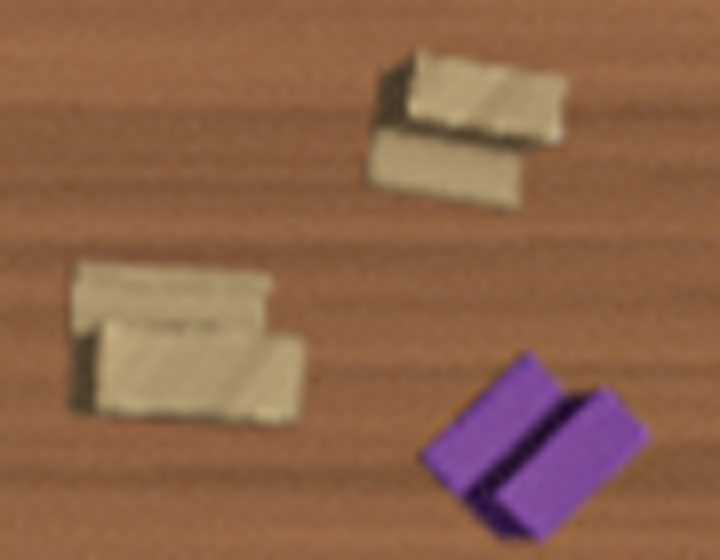

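View pics/c3.png

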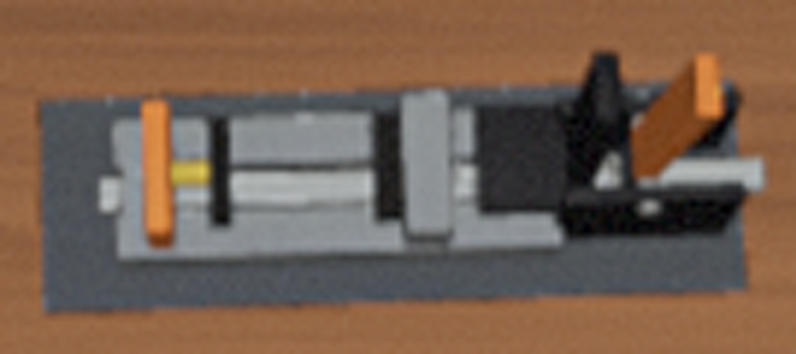

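View pics/c4.png

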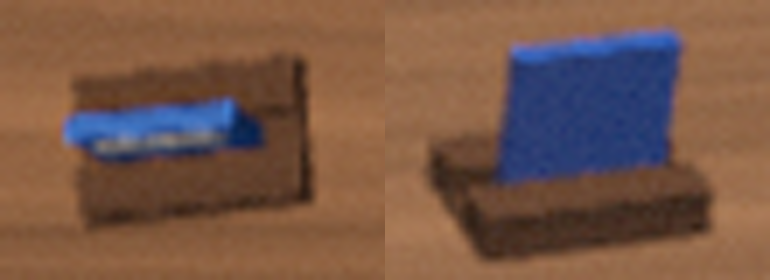

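View pics/c5.png

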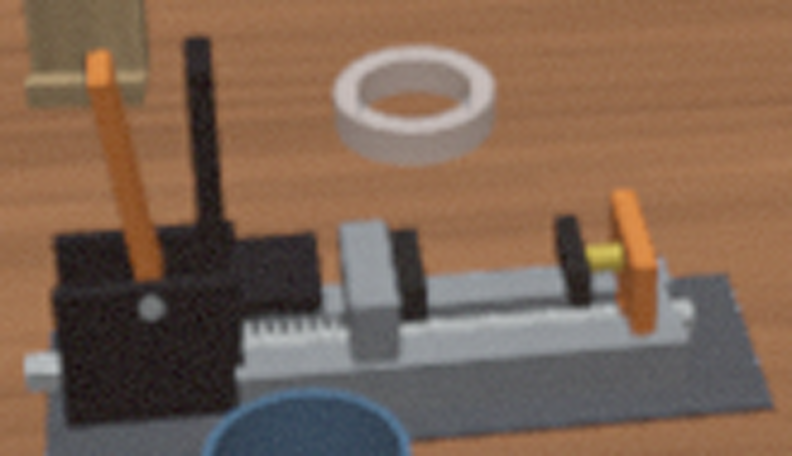

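```bash
cat >> h.py <<'E'
def load(n): return dict(np.load('/tmp/'+n+'.npz'))
def ray(d,u,v,z):
    K=d['camera_matrix'];T=d['cam_to_world']
    r=T[:3,:3]@np.array([(u-K[0,2])/K[0,0],-(v-K[1,2])/K[1,1],-1.]);o=T[:3,3]
    return o+r*(z-o[2])/r[2]
def proj(d,p):
    T=d['cam_to_world'];K=d['camera_matrix'];c=T[:3,:3].T@(np.array(p)-T[:3,3])
    return K[0,0]*c[0]/-c[2]+K[0,2], K[1,1]*-c[1]/-c[2]+K[1,2]
def rect(P):
    """min-area rect of xy points -> centre(mm), sizes, angle of long axis"""
    r=cv2.minAreaRect((P[:,:2]*1000).astype(np.float32)); b=cv2.boxPoints(r)
    e=[b[1]-b[0],b[2]-b[1]]; L=[np.linalg.norm(x) for x in e]; k=int(np.argmax(L))
    return np.round(r[0],1),np.round([max(L),min(L)],1),round(np.degrees(np.arctan2(e[k][1],e[k][0])),1)
E
python3 - <<'E'
from h import *
for n in ['top','scene']:
    d=load(n);P=pts(d);hsv=cv2.cvtColor(d['frame'],cv2.COLOR_RGB2HSV)
    print(n,'table z',np.nanmedian(P[:,:,2][(np.abs(P[:,:,0]-.5)<.3)&(np.abs(P[:,:,1])<.4)]))
    B={'top':dict(pull=(412,285,448,315),big=(372,313,412,345),pl=(178,270,225,302)),'scene':dict(pull=(187,244,218,275),big=(225,218,262,260),pl=(418,236,466,275))}[n]
    for k,(x0,y0,x1,y1) in B.items():
        Q=P[y0:y1,x0:x1].reshape(-1,3);H=hsv[y0:y1,x0:x1].reshape(-1,3)
        Q=Q[Q[:,2]>0.004]
        print(k,'zmax',np.percentile(Q[:,2],[50,90,97,100]).round(4))
        zt=np.percentile(Q[:,2],97)
        T=Q[Q[:,2]>zt-0.006]; print('  top face',len(T),T[:,2].mean().round(4),rect(T))
        h,e=np.histogram(Q[:,2],bins=np.arange(0,0.1,0.004));print('  ',h)
E
```

```text
top table z 0.0017286953148449857
pull zmax [0.0185 0.0627 0.0648 0.0681]
  top face 129 0.0622 (array([ 425.8, -282.4]), array([47.5, 20. ], dtype=float32), np.float32(80.5))
   [  0 145  44  25   7   7   8   5   5   8   4   8   3   9  45  89  24   1
   0   0   0   0   0   0]
big zmax [0.0379 0.0801 0.082  0.0845]
  top face 227 0.0791 (array([ 339.8, -187.4]), array([61.8, 25.6], dtype=float32), np.float32(86.7))
   [  0 151  75  36  27  13   5   4   1   4   7   4   3   1   2   5   7   0
  56 159  66   1   0   0]
pl zmax [0.0187 0.0636 0.0685 0.0735]
  top face 91 0.0671 (array([459.2, 305. ]), array([59.2,  9.4], dtype=float32), np.float32(-84.1))
   [  0 138  44  72 248 155  19   6   7   3   6   4  11   6  10  15  46  29
   4   0   0   0   0   0]
scene table z 0.0004282114263161607
pull zmax [0.0317 0.0592 0.0609 0.0626]
  top face 123 0.0589 (array([ 426.5, -283.7]), array([47.9, 25.6], dtype=float32), np.float32(80.8))
   [ 0 45 72 44 44 39 33 26 32 28 34 32 26 34 76 35  0  0  0  0  0  0  0  0]
big zmax [0.0492 0.0785 0.1719 0.1749]
  top face 47 0.172 (array([ 623.9, -156.7]), array([26.7,  9.6], dtype=float32), np.float32(1.7))
   [  0  45  52  61  34  28  35  34  36  32  38  31  32  35  35  33  37  41
  56 100   1   0   0   0]
pl zmax [0.0203 0.0609 0.0662 0.0696]
  top face 95 0.0646 (array([459.5, 304.4]), array([61.9, 15.7], dtype=float32), np.float32(-87.4))
   [  0  77  64  83 211  50  31  45  28  31  37  33  27  42  33  38  52   6
   0   0   0   0   0   0]
```

Run:
```python
from h import *
t=load('top');s=load('scene');Pt=pts(t);Ps=pts(s)
def sub(d,P,box,cond,z,name,f=4):
    # colour/height mask -> subpixel contour on upscaled crop -> rays to plane z
    x0,y0,x1,y1=box
    hsv=cv2.cvtColor(d['frame'],cv2.COLOR_RGB2HSV)[y0:y1,x0:x1]
    m=cond(hsv,P[y0:y1,x0:x1,2]).astype(np.float32)
    m=cv2.resize(m,None,fx=f,fy=f,interpolation=cv2.INTER_LINEAR)>0.5
    cs,_=cv2.findContours(m.astype(np.uint8),cv2.RETR_EXTERNAL,cv2.CHAIN_APPROX_NONE)
    c=max(cs,key=cv2.contourArea)[:,0,:].astype(float)
    u=(c[:,0]+.5)/f-.5+x0;v=(c[:,1]+.5)/f-.5+y0
    Q=np.array([ray(d,a,b,z) for a,b in zip(u,v)])
    print(name,rect(Q),'px',u.mean().round(1),v.mean().round(1)); return Q
sub(t,Pt,(412,285,448,315),lambda h,z:(z>.045),.060,'pull top T')
sub(s,Ps,(187,244,218,275),lambda h,z:(z>.053)&(h[...,2]>135),.060,'pull top S')
sub(t,Pt,(178,270,225,302),lambda h,z:(h[...,0]>100)&(h[...,0]<125)&(h[...,1]>120)&(h[...,2]>170),.066,'plate top T')
sub(s,Ps,(418,236,466,275),lambda h,z:(h[...,0]>100)&(h[...,0]<125)&(h[...,1]>120)&(z>.063),.066,'plate top S')
org=lambda h,z:(h[...,0]>5)&(h[...,0]<20)&(h[...,1]>170)
sub(t,Pt,(270,195,305,250),lambda h,z:org(h,z)&(h[...,2]>190)&(z>.05),.071,'jaw top T')
sub(t,Pt,(365,195,400,235),lambda h,z:org(h,z)&(h[...,2]>190)&(z>.15),.173,'trig top T')
sub(t,Pt,(355,195,380,235),lambda h,z:(h[...,2]<60)&(z>.168),.177,'handle top T')
sub(t,Pt,(325,205,350,240),lambda h,z:(z>.055)&(h[...,2]>90),.064,'fixed jaw top T')
hsv=cv2.cvtColor(t['frame'],cv2.COLOR_RGB2HSV)
R=Pt[205:245,280:345].reshape(-1,3);hh=hsv[205:245,280:345].reshape(-1,3)
sel=(abs(R[:,2]-.031)<.004)&(hh[:,1]<50)&(hh[:,2]>100)
print('rails',rect(R[sel]),R[sel][:,2].mean())
# points from scene cam by height
sel=Ps[235:335,225:390].reshape(-1,3)
h2=cv2.cvtColor(s['frame'],cv2.COLOR_RGB2HSV)[235:335,225:390].reshape(-1,3)
o=org(h2,0)
for nm,m in dict(trigger=o&(sel[:,2]>.14),handle=(h2[:,2]<60)&(sel[:,2]>.1)&(sel[:,0]>.5),jaw=o&(sel[:,2]<.08)&(sel[:,2]>.035)&(sel[:,1]>0)).items():
    q=sel[m]; print(nm,len(q),np.nanmean(q,0).round(4),np.nanmin(q,0).round(4),np.nanmax(q,0).round(4))
```

```text
pull top T (array([ 425.1, -281.3]), array([52.7, 24. ], dtype=float32), np.float32(80.7)) px 429.8 296.4
pull top S (array([ 427.2, -283.5]), array([49.5, 21.8], dtype=float32), np.float32(84.0)) px 200.0 249.8
plate top T (array([458.3, 304.8]), array([57.2,  7.5], dtype=float32), np.float32(-84.2)) px 196.0 282.0
plate top S (array([461.9, 305.1]), array([57.3, 18.2], dtype=float32), np.float32(-87.7)) px 445.1 241.9
jaw top T (array([622.6,  69. ]), array([31.2,  7.1], dtype=float32), np.float32(0.8)) px 291.1 218.3
trig top T (array([ 620.2, -157.4]), array([21.7,  8.9], dtype=float32), np.float32(-1.4)) px 384.3 209.2
handle top T (array([ 616.4, -115.4]), array([31.4, 11.2], dtype=float32), np.float32(-1.0)) px 367.0 210.0
fixed jaw top T (array([615.9, -49.5]), array([66. , 22.6], dtype=float32), np.float32(-0.2)) px 336.9 221.8
rails (array([614.3,   9.3]), array([160.3,  64.6], dtype=float32), np.float32(-88.3)) 0.030904370347970167
trigger 86 [ 0.6301 -0.1542  0.1595] [ 0.6119 -0.1594  0.1401] [ 0.6367 -0.1494  0.1749]
handle 170 [ 0.6314 -0.1157  0.1453] [ 0.6076 -0.1199  0.1001] [ 0.6369 -0.1111  0.1781]
jaw 111 [0.6289 0.0668 0.0611] [0.586  0.0618 0.0379] [0.6452 0.0733 0.0727]
```

```bash
cat >> h.py <<'E'
def tool():
    from scipy.spatial.transform import Rotation as R
    o=observe(); return o,R.from_rotvec(o['ee_rot']).as_matrix()
def plan(tgt,theta):
    """tgt TCP world (m), theta=desired world angle of tool x (deg). prints needed shift cm in tool axes and turn"""
    o,M=tool(); d=M.T@(np.array(tgt)-o['position'])*100
    th=np.degrees(np.arctan2(M[1,0],M[0,0])); tu=(th-theta+180)%360-180
    print('t',round(o['clock'],2),'pos',o['position'].round(4),'th',th.round(2),'tilt',np.degrees(np.arccos(-M[2,2])).round(2),'F',o['force'].round(1),'w',round(o['width']*92,1))
    print('  shift cm',d.round(2),'turn',round(tu,2),'j7',o['joints'][6].round(2))
E
python3 - <<'E'
from h import *
t=load('top');Pt=pts(t);hsv=cv2.cvtColor(t['frame'],cv2.COLOR_RGB2HSV)
def reg(b): x0,y0,x1,y1=b; return Pt[y0:y1,x0:x1].reshape(-1,3),hsv[y0:y1,x0:x1].reshape(-1,3)
q,h=reg((178,265,228,305)); m=(q[:,2]>.008)&(q[:,2]<.028)&~((h[:,0]>95)&(h[:,0]<130)&(h[:,1]>100)); print('rack',rect(q[m]),np.median(q[m][:,2]))
q,h=reg((412,285,448,318)); m=(q[:,2]>.008)&(q[:,2]<.02); print('ledge/lip',rect(q[m]),np.median(q[m],0)); m=(q[:,2]>.006);print('pull all',rect(q[m]))
q,h=reg((262,200,400,255)); 
m=(q[:,2]<.012)&(h[:,1]<90)&(h[:,2]<110)&(h[:,0]>90)&(h[:,0]<130); print('base',rect(q[m]),m.sum())
q,h=reg((300,205,325,245)); m=(h[:,2]<60)&(q[:,2]>.03); print('sprung pad',rect(q[m]),m.sum(),np.median(q[m],0))
q,h=reg((325,205,336,245)); m=(h[:,2]<60)&(q[:,2]>.03); print('fixed pad',rect(q[m]),m.sum(),np.median(q[m],0))
plan([.4590,.3050,.20],5.5)
E
```

```text
rack (array([455.4, 299.7]), array([112. ,  73.5], dtype=float32), np.float32(87.6)) 0.0187133771958925
ledge/lip (array([ 404.4, -284.6]), array([72.6, 56.3], dtype=float32), np.float32(64.1)) [ 0.40822868 -0.27861166  0.01108567]
pull all (array([ 416.6, -294.4]), array([90.1, 78. ], dtype=float32), np.float32(-89.9))
base (array([615.1, -36.1]), array([317. ,  97.2], dtype=float32), np.float32(-88.3)) 1333
sprung pad (array([612.3,  40.8]), array([43.5,  5.4], dtype=float32), np.float32(0.2)) 50 [0.61056302 0.04084306 0.06477187]
fixed pad (array([614.9, -31.5]), array([43.2, 10.5], dtype=float32), np.float32(0.4)) 73 [ 0.61299897 -0.03160439  0.06488408]
t 0.1 pos [ 0.1939 -0.5937  0.226 ] th 18.09 tilt 0.08 F [-0.6 -0.8 -0.7] w 92.0
  shift cm [ 53.11 -77.19   2.7 ] turn 12.59 j7 -0.08
```

>>> arm_command --deltas '[{"xyz": [3.3, -2.3, 0], "turn": 4}, {"xyz": [6.6, -4.6, 0], "turn": 8}, {"xyz": [9.9, -6.9, 0], "turn": 12.6}, {"xyz": [13.2, -9.2, 0], "turn": 12.6}, {"xyz": [16.5, -11.5, 0], "turn": 12.6}]'

```text
schema error: expected keys xyz, turn, jaw
```

>>> arm_command --deltas '[{"xyz": [2.6, -2.9, 0]}, {"xyz": [5.2, -5.7, 0]}, {"xyz": [7.8, -8.5, 0]}, {"xyz": [10.4, -11.4, 0]}, {"xyz": [12.9, -14.2, 0]}]'

```text
schema error: expected keys xyz, turn, jaw
```

```bash
python3 -c "
from h import *
plan([.4590,.3050,.20],5.5)"
```

```text
t 0.1 pos [ 0.1939 -0.5937  0.226 ] th 18.09 tilt 0.08 F [-0.6 -0.8 -0.7] w 92.0
  shift cm [ 53.11 -77.19   2.7 ] turn 12.59 j7 -0.08
```

>>> arm_command --deltas '[{"xyz": [3.3, -2.3, 0], "turn": 4, "jaw": 0}, {"xyz": [6.6, -4.6, 0], "turn": 8, "jaw": 0}, {"xyz": [9.9, -6.9, 0], "turn": 12.6, "jaw": 0}, {"xyz": [13.2, -9.2, 0], "turn": 12.6, "jaw": 0}, {"xyz": [16.5, -11.5, 0], "turn": 12.6, "jaw": 0}]'

```text
clock: 0.52
position: [0.3157, -0.4313, 0.2259]
ee_rot: [-3.136, -0.149, 0.001]
force: [0.6, 0.7, -0.6]
width: 0.999
```

>>> arm_command --deltas '[{"xyz": [2.6, -2.9, 0], "turn": 0, "jaw": 0}, {"xyz": [5.2, -5.7, 0], "turn": 0, "jaw": 0}, {"xyz": [7.8, -8.5, 0], "turn": 0, "jaw": 0}, {"xyz": [10.4, -11.4, 0], "turn": 0, "jaw": 0}, {"xyz": [12.9, -14.2, 0], "turn": 0, "jaw": 0}]'

```text
clock: 0.93
position: [0.4313, -0.2757, 0.2259]
ee_rot: [-3.136, -0.149, 0.002]
force: [1.4, -1.2, -0.4]
width: 1.0
```

```bash
python3 -c "
from h import *
plan([.4590,.3050,.20],5.5)"
```

```text
t 0.93 pos [ 0.4313 -0.2757  0.2259] th 5.45 tilt 0.13 F [ 1.4 -1.2 -0.4] w 92.0
  shift cm [  8.27 -57.54   2.7 ] turn -0.05 j7 -1.04
```

>>> arm_command --deltas '[{"xyz": [0.55, -3.85, 0], "turn": 0, "jaw": 0}, {"xyz": [1.1, -7.7, 0], "turn": 0, "jaw": 0}, {"xyz": [1.65, -11.55, 0], "turn": 0, "jaw": 0}, {"xyz": [2.2, -15.4, 0], "turn": 0, "jaw": 0}, {"xyz": [2.75, -19.2, 0], "turn": 0, "jaw": 0}]'

```text
clock: 1.35
position: [0.4399, -0.0801, 0.2261]
ee_rot: [-3.136, -0.15, 0.002]
force: [0.3, -0.1, 0.2]
width: 1.001
```

>>> arm_command --deltas '[{"xyz": [0.55, -3.85, 0], "turn": 0, "jaw": 0}, {"xyz": [1.1, -7.7, 0], "turn": 0, "jaw": 0}, {"xyz": [1.65, -11.55, 0], "turn": 0, "jaw": 0}, {"xyz": [2.2, -15.4, 0], "turn": 0, "jaw": 0}, {"xyz": [2.75, -19.2, 0], "turn": 0, "jaw": 0}]'

```text
clock: 1.77
position: [0.4485, 0.1155, 0.2264]
ee_rot: [-3.136, -0.149, 0.002]
force: [1.3, -0.6, -0.2]
width: 0.997
```

>>> arm_command --deltas '[{"xyz": [0.55, -3.85, 0.5], "turn": 0, "jaw": 0}, {"xyz": [1.1, -7.7, 1], "turn": 0, "jaw": 0}, {"xyz": [1.65, -11.55, 2], "turn": 0, "jaw": 0}, {"xyz": [2.2, -15.4, 2.7], "turn": 0, "jaw": 0}, {"xyz": [2.75, -19.2, 2.7], "turn": 0, "jaw": 0}]'

```text
clock: 2.18
position: [0.4565, 0.3104, 0.198]
ee_rot: [-3.138, -0.149, 0.006]
force: [-0.0, -0.2, -0.3]
width: 1.0
```

```bash
python3 -c "
from h import *
plan([.4590,.3050,.028],5.5)
for n in ['scene','top']:
    d=grab(n)
s=load('scene')['frame'][130:300,380:520];t=load('top')['frame'][215:345,130:280]
save('p1.png',np.hstack([cv2.resize(s,(400,480)),cv2.resize(t,(400,346)).repeat(1,0) if 0 else cv2.copyMakeBorder(cv2.resize(t,(400,346)),0,134,0,0,cv2.BORDER_CONSTANT)]))
o=observe()
import numpy as np
for n in ['scene','top']: print(proj(load(n),o['position']))
"
```

```text
t 2.18 pos [0.4565 0.3104 0.198 ] th 5.45 tilt 0.21 F [-0.  -0.2 -0.3] w 92.0
  shift cm [ 0.26  0.56 16.99] turn -0.05 j7 -2.34
(np.float64(455.6588741566171), np.float64(190.00864081462555))
(np.float64(177.29084638180834), np.float64(275.3094933986853))
```

View pics/p1.png

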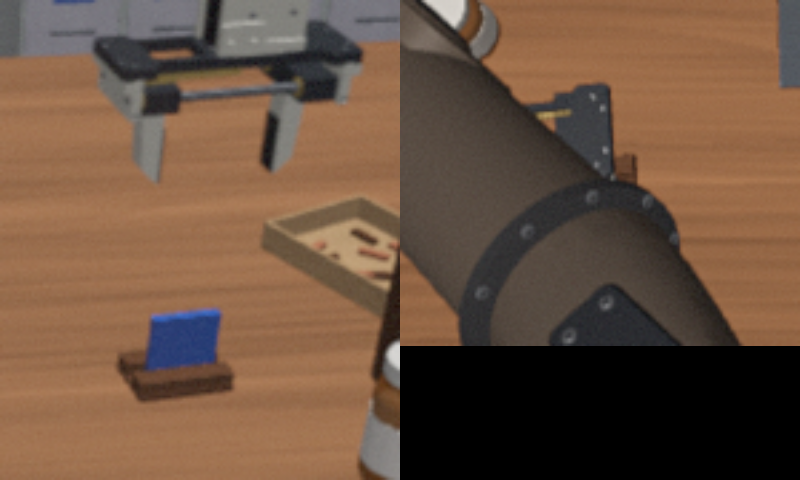

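>>> arm_command --deltas '[{"xyz": [0.2, 0.5, 3.8], "turn": 0, "jaw": 0}, {"xyz": [0.26, 0.56, 7.8], "turn": 0, "jaw": 0}, {"xyz": [0.26, 0.56, 11.8], "turn": 0, "jaw": 0}, {"xyz": [0.26, 0.56, 15.5], "turn": 0, "jaw": 0}, {"xyz": [0.26, 0.56, 17.0], "turn": 0, "jaw": 0}]' --force 25

```text
clock: 2.7
position: [0.4558, 0.3093, 0.0245]
ee_rot: [-3.136, -0.162, 0.013]
force: [-0.7, -0.9, 0.9]
width: 0.997
```

```bash
python3 -c "
from h import *
plan([.4590,.3050,.028],5.5)
d=grab('scene');s=d['frame'][160:290,390:510];save('p2.png',cv2.resize(s,(720,780))[0:600])
"
```

```text
t 2.7 pos [0.4558 0.3093 0.0245] th 5.9 tilt 0.49 F [-0.7 -0.9  0.9] w 91.7
  shift cm [ 0.28  0.46 -0.36] turn 0.4 j7 -2.45
```

View pics/p2.png

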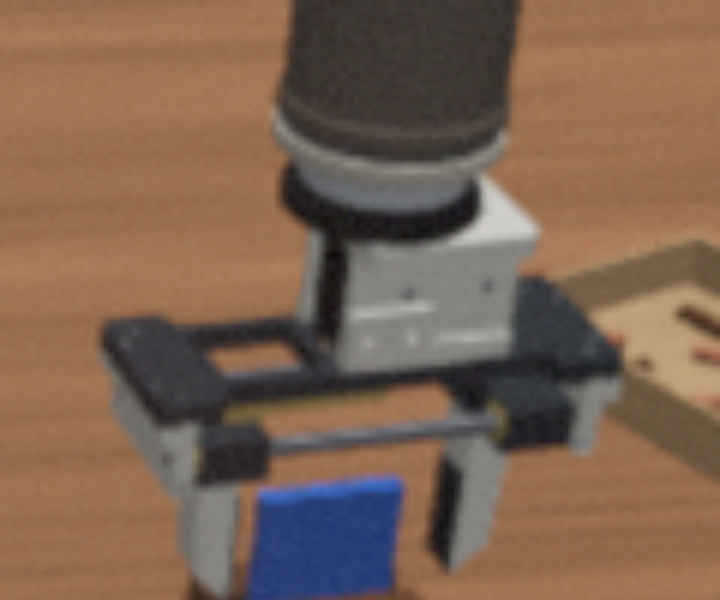

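>>> arm_command --deltas '[{"xyz": [0.3, 0.45, -0.4], "turn": 0.4, "jaw": 0}, {"xyz": [0.3, 0.45, -0.4], "turn": 0.4, "jaw": 0}, {"xyz": [0.3, 0.45, -0.4], "turn": 0.4, "jaw": 0}]'

```text
clock: 3.0
position: [0.46, 0.3047, 0.029]
ee_rot: [-3.136, -0.149, 0.013]
force: [-0.5, 0.1, -1.1]
width: 1.004
```

```bash
python3 -c "
from h import *
plan([.4590,.3050,.028],5.5)
"
```

```text
t 3.0 pos [0.46   0.3047 0.029 ] th 5.43 tilt 0.47 F [-0.5  0.1 -1.1] w 92.3
  shift cm [-0.1  -0.04  0.1 ] turn -0.07 j7 -2.44
```

>>> arm_command --deltas '[{"xyz": [-0.05, 0, 0], "turn": 0, "jaw": 255}, {"xyz": [-0.05, 0, 0], "turn": 0, "jaw": 255}, {"xyz": [-0.05, 0, 0], "turn": 0, "jaw": 255}, {"xyz": [-0.05, 0, 0], "turn": 0, "jaw": 255}, {"xyz": [-0.05, 0, 0], "turn": 0, "jaw": 255}]' --force 25

```text
clock: 3.42
position: [0.4596, 0.3048, 0.0293]
ee_rot: [-3.136, -0.149, 0.012]
force: [0.7, 0.2, -1.2]
width: 0.685
```

>>> arm_command --deltas '[{"xyz": [0, 0, 0], "turn": 0, "jaw": 255}, {"xyz": [0, 0, 0], "turn": 0, "jaw": 255}]'

```text
clock: 3.58
position: [0.4595, 0.3049, 0.0293]
ee_rot: [-3.136, -0.149, 0.012]
force: [-0.7, -0.2, -1.1]
width: 0.649
```

```bash
python3 -c "
from h import *
plan([.4590,.3050,.028],5.5)
d=grab('scene');s=d['frame'][180:280,390:510];save('p3.png',cv2.resize(s,(720,600)))
"
```

```text
t 3.58 pos [0.4595 0.3049 0.0293] th 5.45 tilt 0.45 F [-0.7 -0.2 -1.1] w 59.7
  shift cm [-0.05 -0.02  0.13] turn -0.05 j7 -2.44
```

View pics/p3.png

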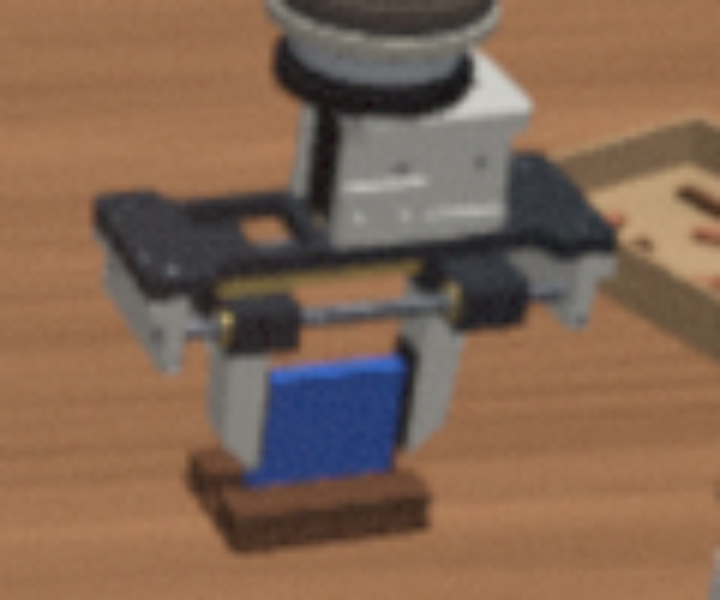

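>>> arm_command --deltas '[{"xyz": [0, 0, -3], "turn": 0, "jaw": 255}, {"xyz": [0, 0, -6.5], "turn": 0, "jaw": 255}, {"xyz": [0, 0, -10], "turn": 0, "jaw": 255}, {"xyz": [0, 0, -12], "turn": 0, "jaw": 255}, {"xyz": [0, 0, -12], "turn": 0, "jaw": 255}]' --force 35

```text
clock: 4.05
position: [0.4624, 0.3066, 0.1539]
ee_rot: [-3.132, -0.149, 0.002]
force: [0.1, 1.0, -0.4]
width: 0.651
```

```bash
cat > pl.py <<'E'
from h import *
def plate(box,zmin=0.0,show=None):
    o,M=tool();d=grab('scene');P=pts(d);x0,y0,x1,y1=box
    hsv=cv2.cvtColor(d['frame'],cv2.COLOR_RGB2HSV)[y0:y1,x0:x1]
    m=(hsv[...,0]>105)&(hsv[...,0]<125)&(hsv[...,1]>150)
    m=cv2.erode(m.astype(np.uint8),np.ones((3,3)))>0
    q=P[y0:y1,x0:x1][m]; L=(q-o['position'])@M*1000
    print('n',len(L),'tool-frame mm: median',np.median(L,0).round(1),'p5',np.percentile(L,5,axis=0).round(1),'p95',np.percentile(L,95,axis=0).round(1))
    f=L[L[:,2]>np.percentile(L[:,2],15)]
    A=np.c_[f[:,1:],np.ones(len(f))];c=np.linalg.lstsq(A,f[:,0],rcond=None)[0];print('face x=',c.round(3),'-> yaw slope, tilt slope, offset')
    if show: save(show,cv2.resize(d['frame'][y0:y1,x0:x1],None,fx=600/(y1-y0)*.99,fy=600/(y1-y0)*.99,interpolation=cv2.INTER_CUBIC))
E
python3 -c "
from pl import *
plan([.4098,-.2802,.15],-9)
plate((390,120,520,290),show='p4.png')"
```

```text
t 4.05 pos [0.4624 0.3066 0.1539] th 5.45 tilt 0.35 F [ 0.1  1.  -0.4] w 59.9
  shift cm [-1.081e+01  5.791e+01  5.000e-02] turn 14.45 j7 -2.36
n 497 tool-frame mm: median [nan nan nan] p5 [nan nan nan] p95 [nan nan nan]
face x= [0. 0. 0.] -> yaw slope, tilt slope, offset
```

View pics/p4.png

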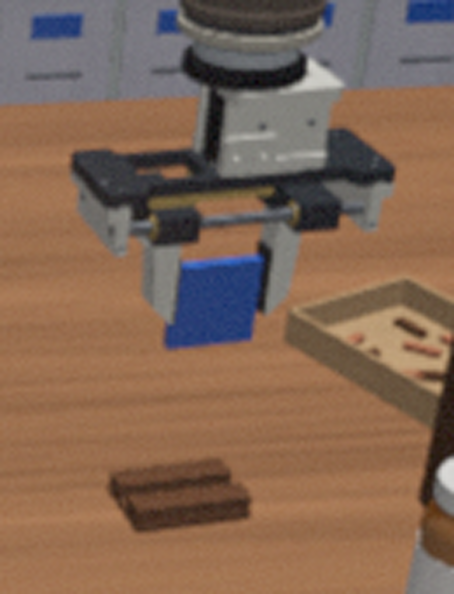

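>>> arm_command --deltas '[{"xyz": [-0.7, 3.85, 0], "turn": 0, "jaw": 255}, {"xyz": [-1.4, 7.7, 0], "turn": 0, "jaw": 255}, {"xyz": [-2.1, 11.5, 0], "turn": 0, "jaw": 255}, {"xyz": [-2.8, 15.4, 0], "turn": 0, "jaw": 255}, {"xyz": [-3.5, 19.3, 0], "turn": 0, "jaw": 255}]'

```text
clock: 4.52
position: [0.4436, 0.1081, 0.1494]
ee_rot: [-3.134, -0.149, 0.009]
force: [2.0, 1.0, -0.7]
width: 0.653
```

>>> arm_command --deltas '[{"xyz": [-0.7, 3.85, 0], "turn": 0, "jaw": 255}, {"xyz": [-1.4, 7.7, 0], "turn": 0, "jaw": 255}, {"xyz": [-2.1, 11.5, 0], "turn": 0, "jaw": 255}, {"xyz": [-2.8, 15.4, 0], "turn": 0, "jaw": 255}, {"xyz": [-3.5, 19.3, 0], "turn": 0, "jaw": 255}]'

```text
clock: 4.93
position: [0.4256, -0.0891, 0.1477]
ee_rot: [-3.134, -0.15, 0.012]
force: [0.6, 0.6, -1.5]
width: 0.654
```

>>> arm_command --deltas '[{"xyz": [-0.7, 3.85, 0], "turn": 3, "jaw": 255}, {"xyz": [-1.4, 7.7, 0], "turn": 7, "jaw": 255}, {"xyz": [-2.1, 11.5, 0], "turn": 11, "jaw": 255}, {"xyz": [-2.8, 15.4, 0], "turn": 14.5, "jaw": 255}, {"xyz": [-3.5, 19.0, 0], "turn": 14.5, "jaw": 255}]'

```text
clock: 5.35
position: [0.4073, -0.2836, 0.1458]
ee_rot: [-3.128, 0.254, 0.016]
force: [0.1, -0.1, -0.3]
width: 0.648
```

```bash
sed -i "s/    print('n',len(L)/    L=L[np.isfinite(L[:,0])]; L=L[np.linalg.norm(L,axis=1)<90]\n    print('n',len(L)/" pl.py
python3 -c "
from pl import *
plan([.4098,-.2802,.15],-9)
plate((150,150,290,290),show='p5.png')
d=grab('top');save('p5t.png',cv2.resize(d['frame'][260:360,360:480],(720,600)))"
```

```text
t 5.35 pos [ 0.4073 -0.2836  0.1458] th -9.3 tilt 0.63 F [ 0.1 -0.1 -0.3] w 59.6
  shift cm [ 0.18 -0.38 -0.42] turn -0.3 j7 -1.31
n 441 tool-frame mm: median [  3.2  -0.8 -11.3] p5 [ -0.1 -23.2 -34.7] p95 [ 6.6 21.5 14.1]
face x= [2.000e-03 0.000e+00 3.201e+00] -> yaw slope, tilt slope, offset
```

View pics/p5.png

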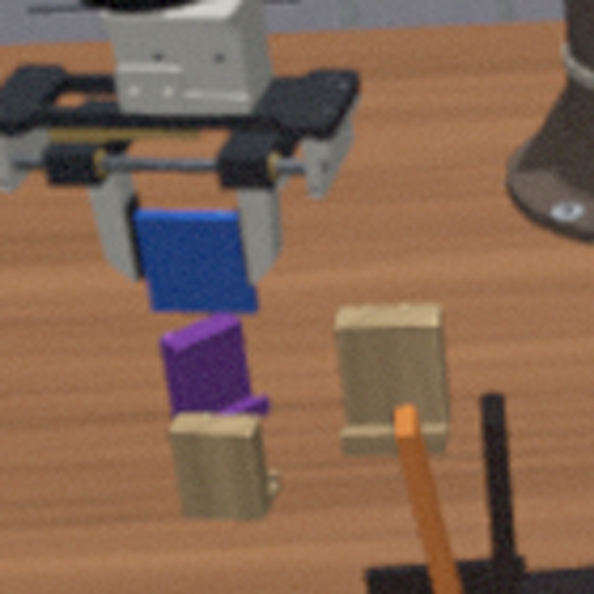

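View pics/p5t.png

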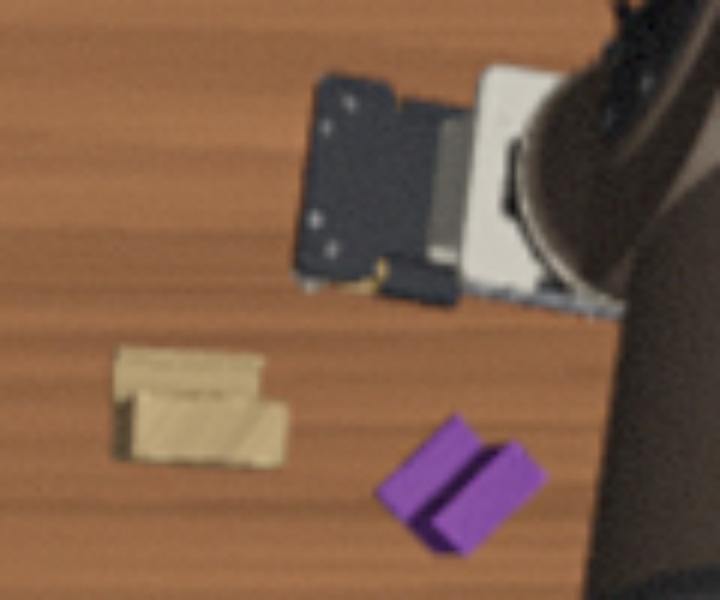

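```bash
cat > rel.py <<'E'
from pl import *
def blockface(box=(188,244,220,276),n=4):
    o,M=tool();Ls=[];Fs=[]
    for i in range(n):
        d=grab('scene');P=pts(d);x0,y0,x1,y1=box
        hsv=cv2.cvtColor(d['frame'],cv2.COLOR_RGB2HSV);
        w=P[...,2]
        q=P[y0:y1,x0:x1].reshape(-1,3);h=hsv[y0:y1,x0:x1].reshape(-1,3)
        m=(q[:,2]>.012)&(q[:,2]<.052)&(h[:,0]<35)&(h[:,1]<125)&(q[:,0]>.40)&(h[:,2]<150)
        L=(q[m]-o['position'])@M*1000; Ls.append(L)
        b=P[150:262,150:290].reshape(-1,3);hb=hsv[150:262,150:290].reshape(-1,3)
        m=(hb[:,0]>105)&(hb[:,0]<125)&(hb[:,1]>150)&np.isfinite(b[:,0])
        B=(b[m]-o['position'])@M*1000;B=B[np.linalg.norm(B,axis=1)<90];Fs.append(B)
    return np.vstack(Ls),np.vstack(Fs),o,M
def fit(L):
    for k in range(4):
        A=np.c_[L[:,1:],np.ones(len(L))];c=np.linalg.lstsq(A,L[:,0],rcond=None)[0];r=L[:,0]-A@c
        L=L[abs(r)<max(3,2*r.std())]
    return c,r.std(),L
E
python3 -c "
from rel import *
L,B,o,M=blockface()
c,s,L2=fit(L);print('block face: slope y,z,off',c.round(3),s.round(2),len(L2),'y range',np.percentile(L2[:,1],[1,3,50,97,99]).round(1),'z',np.percentile(L2[:,2],[2,98]).round(1))
B=B[(B[:,2]<5)&(B[:,2]>-32)&(abs(B[:,1])<26)]
b,s,B2=fit(B);print('plate face',b.round(3),s.round(2),len(B2))
zc=np.median(L2[:,2]);yc=0
print('block face at its centre y', np.median(L2[:,1]).round(1), 'x at (y=yc)', (c[0]*np.median(L2[:,1])+c[1]*zc+c[2]).round(2))
th=np.degrees(np.arctan2(M[1,0],M[0,0]));print('theta',th,'tilt',np.degrees(np.arccos(-M[2,2])),'M z axis',M[:,2].round(4))
"
```

```text
block face: slope y,z,off [1.0000e-02 1.0000e-02 2.8005e+01] 1.83 1022 y range [-31.8 -30.7  -7.6  15.   16. ] z [ 94.2 132.8]
plate face [-3.000e-03  1.000e-02  3.611e+00] 1.61 1061
block face at its centre y -7.6 x at (y=yc) 29.05
theta -9.531387315924887 tilt 0.608422014567981 M z axis [-0.0105  0.0017 -0.9999]
```

```bash
python3 -c "
from h import *
o,M=tool();h=lambda v:np.array([v[0],v[1],0])
t=o['position']+h(M[:,0])*.0021-h(M[:,1])*.005; t[2]=.095; print(t.round(4)); plan(t,-9.1)"
```

```text
[ 0.4114 -0.2755  0.095 ]
t 5.65 pos [ 0.4085 -0.2801  0.1462] th -8.94 tilt 0.63 F [ 0.  -0.3 -0.6] w 59.7
  shift cm [ 0.26 -0.48  5.12] turn 0.16 j7 -1.31
```

```bash
cat >> rel.py <<'E'
def report():
    grab('scene')
    L,B,o,M=blockface()
    c,s,L2=fit(L);print('block face: slope y,z,off',c.round(3),s.round(2),len(L2),'y range',np.percentile(L2[:,1],[1,3,50,97,99]).round(1),'z',np.percentile(L2[:,2],[2,98]).round(1))
    B=B[(B[:,2]<5)&(B[:,2]>-32)];yb=np.percentile(B[:,1],[1,99]).round(1);B=B[(abs(B[:,1])<26)]
    b,s,B2=fit(B);print('plate face',b.round(3),s.round(2),len(B2),'y',yb)
    f=lambda c,p:c[0]*p[1]+c[1]*p[2]+c[2]
    pl=np.median(B2,0);pl[0]=f(b,pl);bl=np.median(L2,0);bl[0]=f(c,bl);bl[1]=np.percentile(L2[:,1],[2,98]).mean();pl[1]=yb.mean()
    W=(M@(bl-pl)); ex=M[:,0]*[1,1,0];ey=M[:,1]*[1,1,0]
    dx,dy=W@ex-22,W@ey
    print('move along tool x',dx.round(2),'y',dy.round(2),'turn deg',np.degrees(b[0]-c[0]).round(2))
    return dx,dy
E
python3 -c "
from rel import *
report();plan([.41,-.28,.095],-9.1)"
```

```text
block face: slope y,z,off [2.0000e-03 1.7000e-02 2.5937e+01] 1.71 1010 y range [-22.7 -21.9   0.7  23.7  24.9] z [ 95.1 133.5]
plate face [0.007 0.014 3.701] 1.49 1097 y [-26.7  29.3]
move along tool x 1.14 y -0.71 turn deg 0.28
t 5.9 pos [ 0.4091 -0.2806  0.1471] th -8.93 tilt 0.51 F [-0.1 -0.4  0.2] w 60.0
  shift cm [ 0.12 -0.06  5.21] turn 0.17 j7 -1.31
```

>>> arm_command --deltas '[{"xyz": [0.1, -0.05, 1.5], "turn": 0.2, "jaw": 255}, {"xyz": [0.12, -0.06, 3.5], "turn": 0.2, "jaw": 255}, {"xyz": [0.12, -0.06, 5.0], "turn": 0.2, "jaw": 255}, {"xyz": [0.12, -0.06, 5.2], "turn": 0.2, "jaw": 255}, {"xyz": [0.12, -0.06, 5.2], "turn": 0.2, "jaw": 255}]'

```text
clock: 6.32
position: [0.4095, -0.2794, 0.0946]
ee_rot: [-3.128, 0.249, 0.016]
force: [0.3, -0.6, -0.4]
width: 0.649
```

>>> arm_command --deltas '[{"xyz": [0, 0, 0], "turn": 0, "jaw": 255}, {"xyz": [0, 0, 0], "turn": 0, "jaw": 255}]'

```text
clock: 6.48
position: [0.4102, -0.2795, 0.0955]
ee_rot: [-3.128, 0.248, 0.014]
force: [-0.3, 0.2, -1.3]
width: 0.647
```

```bash
python3 -c "
from rel import *
report();plan([.41,-.28,.060],-9.1)
d=grab('scene');save('p6.png',cv2.resize(d['frame'][180:280,160:280],(720,600)))"
```

```text
block face: slope y,z,off [-3.0000e-03  1.6000e-02  2.4863e+01] 1.77 1020 y range [-22.4 -21.7   0.9  24.1  25.3] z [44.  82.3]
plate face [0.006 0.012 3.32 ] 1.55 1014 y [-26.7  28.8]
move along tool x 0.01 y -0.13 turn deg 0.49
t 6.73 pos [ 0.4098 -0.2795  0.0951] th -9.1 tilt 0.57 F [ 0.1  0.1 -0.5] w 60.3
  shift cm [0.06 0.05 3.51] turn 0.0 j7 -1.33
```

View pics/p6.png

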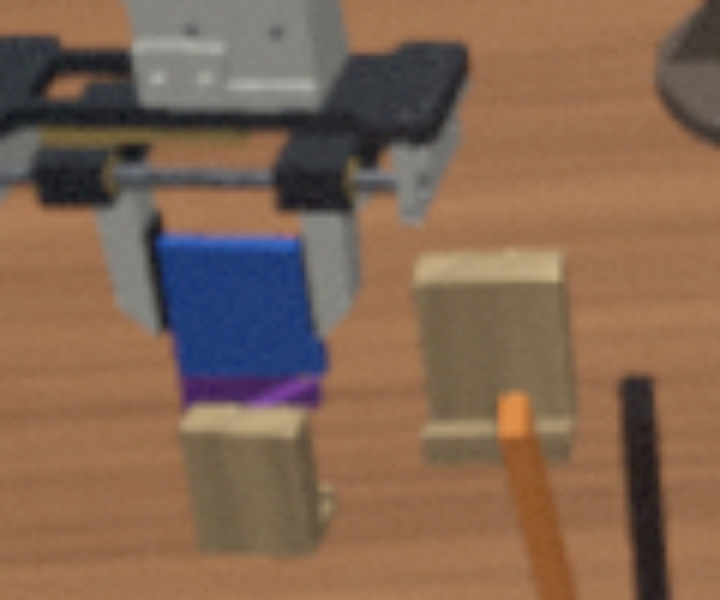

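>>> arm_command --deltas '[{"xyz": [0.02, 0, 1.5], "turn": 0, "jaw": 255}, {"xyz": [0.04, 0, 3.0], "turn": 0, "jaw": 255}, {"xyz": [0.05, 0, 4.5], "turn": 0, "jaw": 255}, {"xyz": [0.05, 0, 5.0], "turn": 0, "jaw": 255}, {"xyz": [0.05, 0, 5.0], "turn": 0, "jaw": 255}]'

```text
clock: 7.2
position: [0.409, -0.2789, 0.044]
ee_rot: [-3.127, 0.249, 0.018]
force: [0.5, 0.5, -0.7]
width: 0.651
```

```bash
python3 -c "
from rel import *
grab('scene');plan([.4098,-.2795,.0305],-9.1)
for n in ('scene','top'):
  d=grab(n)
s=load('scene')['frame'][200:280,165:245];t=load('top')['frame'][270:350,390:470]
save('p7.png',np.hstack([cv2.resize(s,(400,400)),cv2.resize(t,(400,400))]))"
```

```text
t 7.25 pos [ 0.4095 -0.2792  0.0448] th -9.09 tilt 0.64 F [ 0.4 -0.3 -0.9] w 59.6
  shift cm [0.05 0.03 1.43] turn 0.01 j7 -1.36
```

View pics/p7.png

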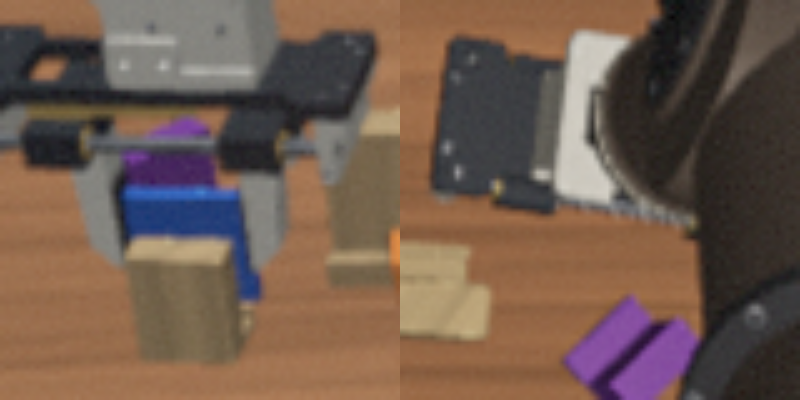

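>>> arm_command --deltas '[{"xyz": [0.05, 0.02, 0.4], "turn": 0, "jaw": 255}, {"xyz": [0.05, 0.02, 0.8], "turn": 0, "jaw": 255}, {"xyz": [0.05, 0.02, 1.1], "turn": 0, "jaw": 255}, {"xyz": [0.05, 0.02, 1.4], "turn": 0, "jaw": 255}, {"xyz": [0.05, 0.02, 1.4], "turn": 0, "jaw": 255}]'

```text
clock: 7.77
position: [0.4102, -0.2796, 0.031]
ee_rot: [-3.128, 0.249, 0.015]
force: [-0.5, -0.3, -0.2]
width: 0.648
```

```bash
python3 -c "
from rel import *
plan([.4098,-.2795,.0300],-9.1)
d=grab('scene');save('p8.png',cv2.resize(d['frame'][200:280,155:255],(750,600)))"
```

```text
t 7.77 pos [ 0.4102 -0.2796  0.031 ] th -9.09 tilt 0.59 F [-0.5 -0.3 -0.2] w 59.6
  shift cm [-0.04 -0.01  0.1 ] turn 0.01 j7 -1.36
```

View pics/p8.png

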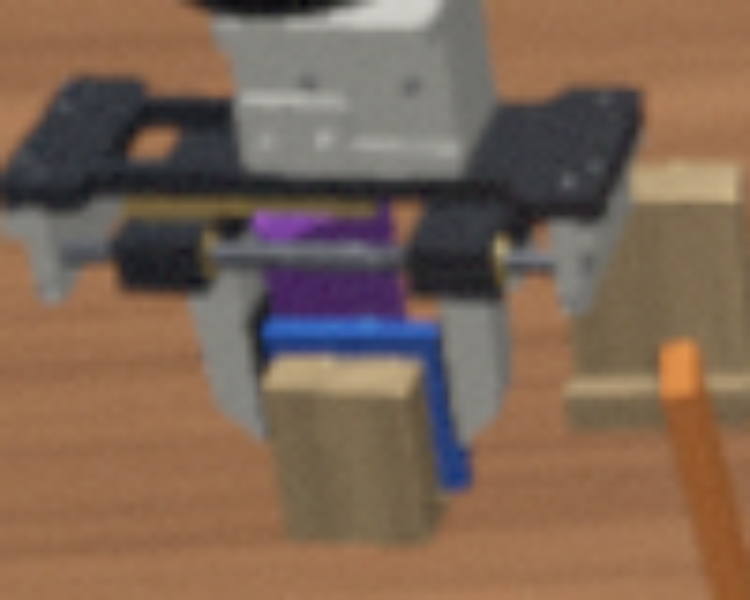

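>>> arm_command --deltas '[{"xyz": [-0.03, 0, 0.15], "turn": 0, "jaw": 255}, {"xyz": [-0.03, 0, 0.2], "turn": 0, "jaw": 255}, {"xyz": [-0.03, 0, 0.2], "turn": 0, "jaw": 255}]'

```text
clock: 8.07
position: [0.4099, -0.2796, 0.0293]
ee_rot: [-3.128, 0.249, 0.015]
force: [-0.8, 0.5, -1.3]
width: 0.655
```

>>> arm_command --deltas '[{"xyz": [0, 0, 0], "turn": 0, "jaw": 50}, {"xyz": [0, 0, 0], "turn": 0, "jaw": 50}, {"xyz": [0, 0, 0], "turn": 0, "jaw": 50}, {"xyz": [0, 0, 0], "turn": 0, "jaw": 50}, {"xyz": [0, 0, 0], "turn": 0, "jaw": 50}]'

```text
clock: 8.48
position: [0.41, -0.2796, 0.0294]
ee_rot: [-3.128, 0.249, 0.015]
force: [-0.1, 0.4, -0.3]
width: 0.804
```

```bash
python3 -c "
from rel import *
plan([.4098,-.2795,.0300],-9.1)
d=grab('scene');save('p9.png',cv2.resize(d['frame'][200:280,155:255],(750,600)))"
```

```text
t 8.48 pos [ 0.41   -0.2796  0.0294] th -9.09 tilt 0.57 F [-0.1  0.4 -0.3] w 73.9
  shift cm [-0.02 -0.01 -0.06] turn 0.01 j7 -1.36
```

View pics/p9.png

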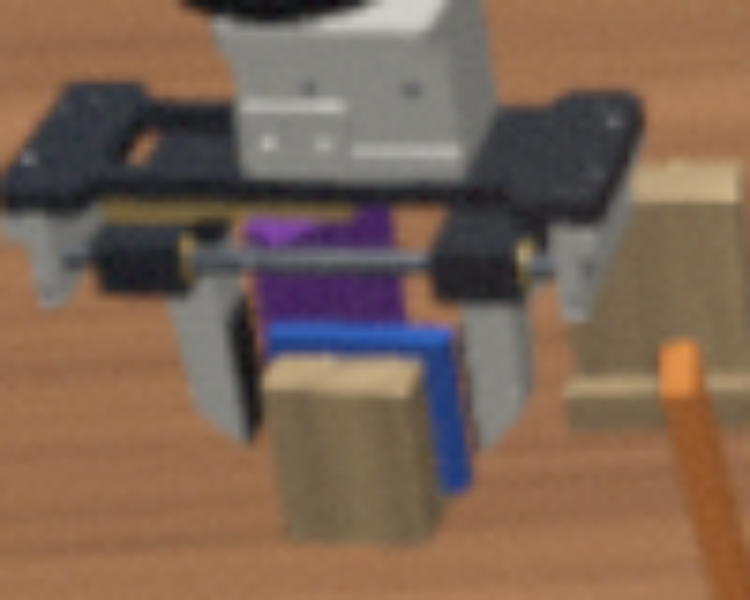

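>>> arm_command --deltas '[{"xyz": [0, 0, -2], "turn": 0, "jaw": 50}, {"xyz": [0, 0, -5], "turn": 0, "jaw": 50}, {"xyz": [0, 0, -8.5], "turn": 0, "jaw": 50}, {"xyz": [0, 0, -12], "turn": 0, "jaw": 50}, {"xyz": [0, 0, -13], "turn": -5, "jaw": 50}]'

```text
clock: 8.95
position: [0.4133, -0.2812, 0.1642]
ee_rot: [-3.139, 0.114, 0.005]
force: [1.5, -0.9, 0.6]
width: 0.805
```

>>> arm_command --deltas '[{"xyz": [0, 0, 0], "turn": -7, "jaw": 50}, {"xyz": [0, 0, 0], "turn": -14, "jaw": 50}, {"xyz": [0, 0, 0], "turn": -21, "jaw": 50}, {"xyz": [0, 0, 0], "turn": -28, "jaw": 50}, {"xyz": [0, 0, 0], "turn": -35, "jaw": 50}]'

```text
clock: 9.37
position: [0.4132, -0.2811, 0.1643]
ee_rot: [-3.024, -0.844, 0.005]
force: [-1.1, 0.6, 0.5]
width: 0.808
```

>>> arm_command --deltas '[{"xyz": [0, 0, 0], "turn": -7, "jaw": 50}, {"xyz": [0, 0, 0], "turn": -14, "jaw": 50}, {"xyz": [0, 0, 0], "turn": -21, "jaw": 50}, {"xyz": [0, 0, 0], "turn": -28, "jaw": 50}, {"xyz": [0, 0, 0], "turn": -35, "jaw": 50}]'

```text
clock: 9.78
position: [0.413, -0.2811, 0.1643]
ee_rot: [-2.625, -1.722, 0.004]
force: [0.1, -0.6, 0.0]
width: 0.803
```

```bash
python3 -c "
from rel import *
grab('scene');plan([.4217,-.2815,.12],81)
d=grab('scene');d2=grab('top');
save('p10.png',np.hstack([cv2.resize(d['frame'][200:280,165:245],(400,400)),cv2.resize(d2['frame'][270:350,390:470],(400,400))]))"
```

```text
t 9.83 pos [ 0.4129 -0.2812  0.1642] th 67.03 tilt 0.22 F [ 1.  -0.3 -0.1] w 73.7
  shift cm [0.32 0.84 4.42] turn -13.97 j7 -0.1
```

View pics/p10.png

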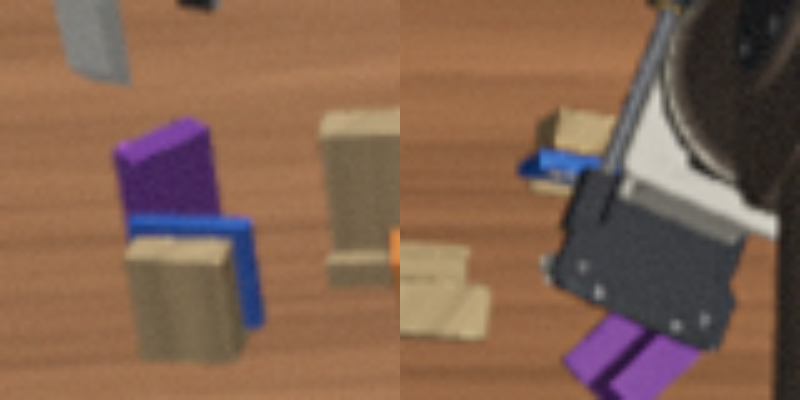

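>>> arm_command --deltas '[{"xyz": [0.15, 0.4, 1.5], "turn": -7, "jaw": 110}, {"xyz": [0.3, 0.85, 3], "turn": -14, "jaw": 110}, {"xyz": [0.3, 0.85, 4], "turn": -14, "jaw": 110}, {"xyz": [0.3, 0.85, 4.4], "turn": -14, "jaw": 110}, {"xyz": [0.3, 0.85, 4.4], "turn": -14, "jaw": 110}]'

```text
clock: 10.35
position: [0.421, -0.2815, 0.1192]
ee_rot: [-2.409, -2.009, 0.004]
force: [-0.8, 0.2, 0.2]
width: 0.576
```

```bash
python3 -c "
from rel import *
grab('scene');grab('scene');plan([.4217,-.2815,.042],81)
d=grab('scene');d2=grab('top');
save('p11.png',np.hstack([cv2.resize(d['frame'][180:280,155:255],(400,400)),cv2.resize(d2['frame'][270:350,390:470],(400,400))]))"
```

```text
t 10.45 pos [ 0.4218 -0.2819  0.1205] th 79.78 tilt 0.21 F [-1.   0.2 -0.5] w 52.3
  shift cm [0.03 0.01 7.85] turn -1.22 j7 0.05
```

View pics/p11.png

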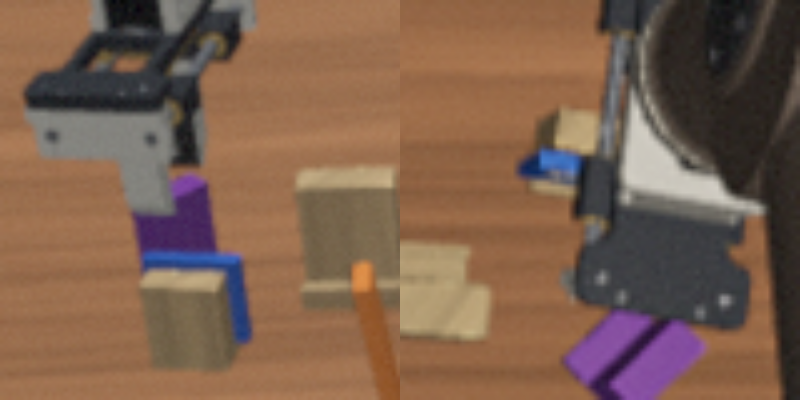

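>>> arm_command --deltas '[{"xyz": [0.03, 0.01, 2], "turn": -1.2, "jaw": 110}, {"xyz": [0.03, 0.01, 4], "turn": -1.2, "jaw": 110}, {"xyz": [0.03, 0.01, 6], "turn": -1.2, "jaw": 110}, {"xyz": [0.03, 0.01, 7.5], "turn": -1.2, "jaw": 110}, {"xyz": [0.03, 0.01, 7.9], "turn": -1.2, "jaw": 110}]'

```text
clock: 10.97
position: [0.4211, -0.2814, 0.0404]
ee_rot: [-2.386, -2.038, 0.004]
force: [0.3, 0.3, 0.3]
width: 0.568
```

```bash
python3 -c "
from rel import *
grab('scene');grab('scene');plan([.4217,-.2815,.041],81)
d=grab('scene');d2=grab('top');
save('p12.png',np.hstack([cv2.resize(d['frame'][200:280,165:245],(400,400)),cv2.resize(d2['frame'][270:350,390:470],(400,400))]))"
```

```text
t 11.07 pos [ 0.4219 -0.2816  0.0418] th 81.03 tilt 0.2 F [ 0.4 -0.9  0.6] w 52.4
  shift cm [ 0.01 -0.02  0.08] turn 0.03 j7 -0.01
```

View pics/p12.png

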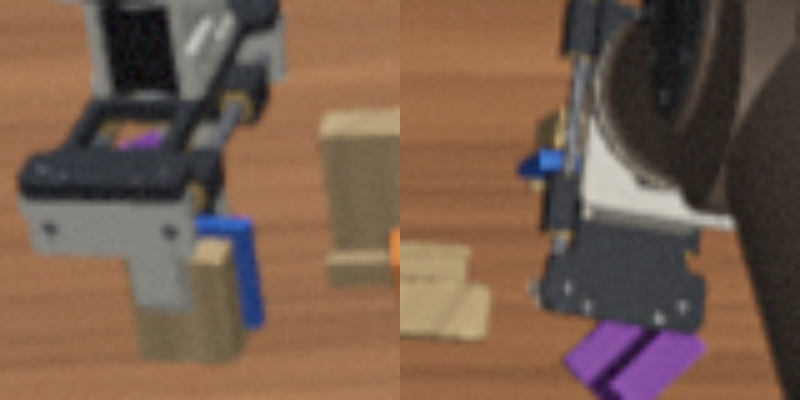

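```bash
python3 -c "
from rel import *
d=load('scene');o,M=tool()
for off in (28,47):
  for s in (-10,10):
    p=o['position']-0+M[:,1]*off/1000*(1)+M[:,0]*s/1000
    u,v=proj(d,p);print('finger',off,s,p.round(4),((u-165)*5,(v-200)*5))
P=pts(d);hsv=cv2.cvtColor(d['frame'],cv2.COLOR_RGB2HSV)
q=P[225:275,185:222].reshape(-1,3);h=hsv[225:275,185:222].reshape(-1,3)
L=(q-o['position'])@M*1000
m=(h[:,0]<35)&(h[:,1]<125)&(h[:,1]>40)&(q[:,2]>.01)&(q[:,2]<.03)&(L[:,1]>5);print('block in tool frame (x=along pull y)',np.percentile(L[m],[2,50,98],axis=0).round(1))
m=(h[:,1]<30)&(L[:,2]<2)&(L[:,2]>-25)&(L[:,1]>15);print('finger',m.sum(),np.percentile(L[m],[2,50,98],axis=0).round(1))
m=(h[:,0]>105)&(h[:,0]<125)&(h[:,1]>150);print('plate',np.percentile(L[m],[2,50,98],axis=0).round(1))
"
```

```text
finger 28 -10 [ 0.4489 -0.2963  0.0428] (np.float64(146.42422037660282), np.float64(305.81837198266356))
finger 28 10 [ 0.452  -0.2765  0.0428] (np.float64(187.63785263388726), np.float64(307.02623215041854))
finger 47 -10 [ 0.4676 -0.2992  0.0428] (np.float64(134.96779840570582), np.float64(327.7690255802733))
finger 47 10 [ 0.4708 -0.2795  0.0428] (np.float64(176.72557037809497), np.float64(329.019564770083))
block in tool frame (x=along pull y) [[-24.4   6.4  13.9]
 [  2.2  12.7  22.4]
 [ 22.8  17.3  31.9]]
finger 61 [[ -7.9  31.8 -24.6]
 [  4.4  42.1 -17.1]
 [ 12.   45.9  -5.5]]
plate [[nan nan nan]
 [nan nan nan]
 [nan nan nan]]
```

>>> arm_command --deltas '[{"xyz": [0, 0, 0.1], "turn": 0, "jaw": 255}, {"xyz": [0, 0, 0.1], "turn": 0, "jaw": 255}, {"xyz": [0, 0, 0.1], "turn": 0, "jaw": 255}, {"xyz": [0, 0, 0.1], "turn": 0, "jaw": 255}, {"xyz": [0, 0, 0.1], "turn": 0, "jaw": 255}]' --force 35

```text
clock: 11.58
position: [0.4226, -0.2821, 0.0422]
ee_rot: [-2.388, -2.041, 0.002]
force: [-2.1, -0.1, 3.4]
width: 0.311
```

>>> arm_command --deltas '[{"xyz": [0, 0, 0], "turn": 0, "jaw": 255}, {"xyz": [0, 0, 0], "turn": 0, "jaw": 255}, {"xyz": [0, 0, 0], "turn": 0, "jaw": 255}]'

```text
clock: 11.83
position: [0.4226, -0.2822, 0.0422]
ee_rot: [-2.388, -2.04, 0.002]
force: [-0.3, -1.1, 1.0]
width: 0.31
```

>>> arm_command --deltas '[{"xyz": [0, 0, -1.5], "turn": 0, "jaw": 255}, {"xyz": [0, 0, -4], "turn": 0, "jaw": 255}, {"xyz": [0, 0, -7], "turn": 0, "jaw": 255}, {"xyz": [0, 0, -10], "turn": 0, "jaw": 255}, {"xyz": [0, 0, -11.5], "turn": 0, "jaw": 255}]'

```text
clock: 12.25
position: [0.424, -0.2822, 0.1601]
ee_rot: [2.386, 2.04, -0.0]
force: [1.3, 0.3, -2.7]
width: 0.317
```

```bash
python3 -c "
from rel import *
grab('scene');grab('scene');plan([.6145,.0045,.155],1.5)
d=grab('scene');d2=grab('top');
save('p13.png',np.hstack([cv2.resize(d['frame'][160:280,145:265],(400,400)),cv2.resize(d2['frame'][260:350,380:470],(400,400))]))"
```

```text
t 12.35 pos [ 0.4244 -0.2827  0.1596] th 81.02 tilt 0.24 F [ 0.9 -0.7 -3.3] w 29.3
  shift cm [31.34 14.29  0.42] turn 79.52 j7 0.1
```

View pics/p13.png

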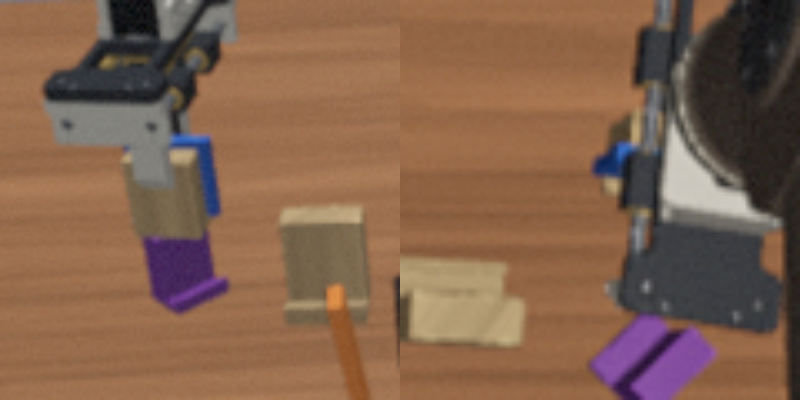

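>>> arm_command --deltas '[{"xyz": [2.9, -0.2, 0], "turn": 7, "jaw": 255}, {"xyz": [5.8, -0.4, 0], "turn": 14, "jaw": 255}, {"xyz": [8.7, -0.6, 0], "turn": 21, "jaw": 255}, {"xyz": [11.6, -0.8, 0], "turn": 28, "jaw": 255}, {"xyz": [14.4, -1.0, 0], "turn": 35, "jaw": 255}]'

```text
clock: 12.87
position: [0.4336, -0.1366, 0.1545]
ee_rot: [-2.893, -1.218, 0.007]
force: [-0.1, -0.2, -2.9]
width: 0.316
```

>>> arm_command --deltas '[{"xyz": [2.2, -1.8, 0], "turn": 7, "jaw": 255}, {"xyz": [4.5, -3.6, 0], "turn": 14, "jaw": 255}, {"xyz": [6.7, -5.4, 0], "turn": 21, "jaw": 255}, {"xyz": [9, -7.2, 0], "turn": 28, "jaw": 255}, {"xyz": [11.2, -9, 0], "turn": 35, "jaw": 255}]'

```text
clock: 13.28
position: [0.4463, 0.0076, 0.1528]
ee_rot: [-3.128, -0.283, 0.013]
force: [0.2, 0.0, -3.1]
width: 0.314
```

```bash
python3 -c "
from rel import *
plan([.6145,.0045,.155],1.5)"
```

```text
t 13.28 pos [0.4463 0.0076 0.1528] th 10.32 tilt 0.47 F [ 0.2  0.  -3.1] w 28.9
  shift cm [16.49  3.32 -0.36] turn 8.82 j7 -1.67
```

>>> arm_command --deltas '[{"xyz": [3.3, 0.7, 0], "turn": 4, "jaw": 255}, {"xyz": [6.6, 1.4, -0.2], "turn": 8.8, "jaw": 255}, {"xyz": [9.9, 2.1, -0.3], "turn": 8.8, "jaw": 255}, {"xyz": [13.2, 2.8, -0.3], "turn": 8.8, "jaw": 255}, {"xyz": [16.5, 3.45, -0.3], "turn": 8.8, "jaw": 255}]'

```text
clock: 13.7
position: [0.6151, 0.003, 0.1518]
ee_rot: [3.141, 0.042, -0.018]
force: [-0.0, 0.1, -2.3]
width: 0.312
```

>>> arm_command --deltas '[{"xyz": [0, 0, 0], "turn": 0, "jaw": 255}, {"xyz": [0, 0, 0], "turn": 0, "jaw": 255}]'

```text
clock: 13.87
position: [0.615, 0.0029, 0.1484]
ee_rot: [3.141, 0.042, -0.025]
force: [-1.9, 0.5, -2.7]
width: 0.313
```

```bash
python3 -c "
from rel import *
plan([.6145,.003,.11],1.5)
d=grab('scene');d2=grab('top');
save('p14.png',cv2.resize(d['frame'][180:340,220:400],(675,600)))
save('p14t.png',cv2.resize(d2['frame'][190:260,265:400],(800,415)))"
```

```text
t 13.87 pos [0.615  0.0029 0.1484] th 1.52 tilt 0.92 F [-1.9  0.5 -2.7] w 28.8
  shift cm [ 0.01 -0.02  3.84] turn 0.02 j7 -1.79
```

View pics/p14.png

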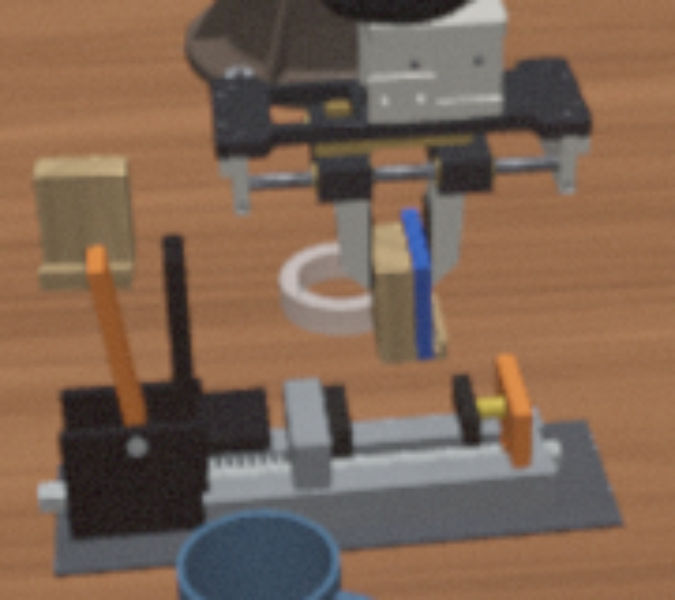

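View pics/p14t.png

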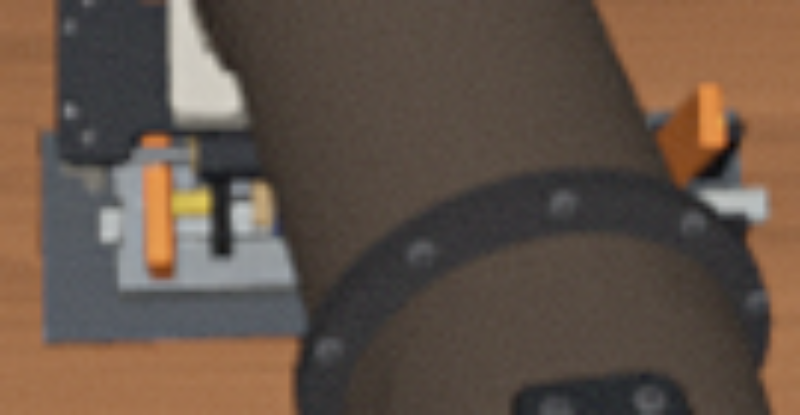

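>>> arm_command --deltas '[{"xyz": [0, 0, 1.5], "turn": 0, "jaw": 255}, {"xyz": [0, 0, 3], "turn": 0, "jaw": 255}, {"xyz": [0, 0, 4.5], "turn": 0, "jaw": 255}, {"xyz": [0, 0, 5], "turn": 0, "jaw": 255}, {"xyz": [0, 0, 5], "turn": 0, "jaw": 255}]'

```text
clock: 14.38
position: [0.6104, 0.0028, 0.0981]
ee_rot: [3.14, 0.043, -0.031]
force: [-0.2, -0.6, -2.8]
width: 0.316
```

```bash
python3 -c "
from rel import *
grab('scene');plan([.6145,.003,.073],1.5)
d=grab('scene');
save('p15.png',cv2.resize(d['frame'][180:340,220:400],(675,600)))"
```

```text
t 14.43 pos [0.6114 0.003  0.0993] th 1.57 tilt 1.01 F [-0.2  0.7 -1.9] w 28.4
  shift cm [0.36 0.   2.62] turn 0.07 j7 -1.81
```

View pics/p15.png

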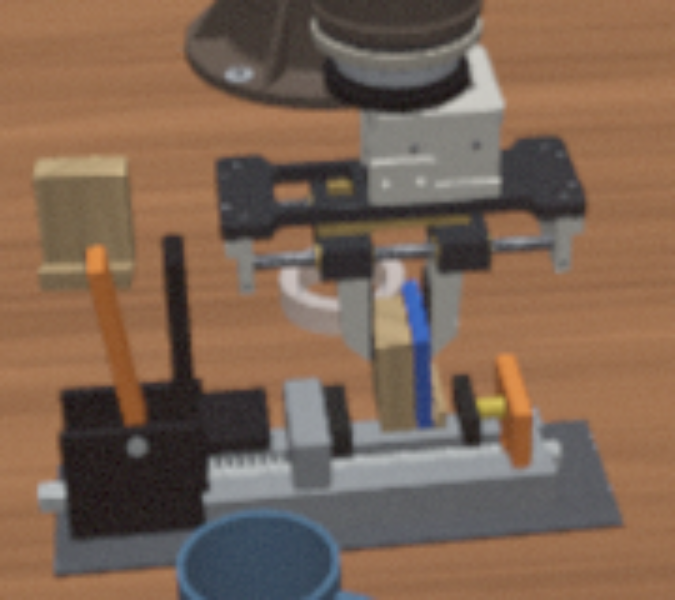

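Well between the pads. Lower the rest, in small steps.

>>> arm_command --deltas '[{"xyz": [0.2, 0, 0.8], "turn": 0, "jaw": 255}, {"xyz": [0.36, 0, 1.6], "turn": 0, "jaw": 255}, {"xyz": [0.36, 0, 2.2], "turn": 0, "jaw": 255}, {"xyz": [0.36, 0, 2.5], "turn": 0, "jaw": 255}, {"xyz": [0.36, 0, 2.5], "turn": 0, "jaw": 255}]'

```text
clock: 14.9
position: [0.6147, 0.003, 0.0738]
ee_rot: [3.14, 0.043, -0.028]
force: [-0.3, -0.4, -3.6]
width: 0.314
```

```bash
python3 -c "
from rel import *
grab('scene');plan([.6145,.003,.0725],1.5)
d=grab('scene');
save('p16.png',cv2.resize(d['frame'][240:330,270:380],(733,600)))"
```

```text
t 14.95 pos [0.615  0.0031 0.0744] th 1.57 tilt 0.99 F [ 0.4  0.9 -2.6] w 28.7
  shift cm [-0.05  0.    0.19] turn 0.07 j7 -1.82
```

View pics/p16.png

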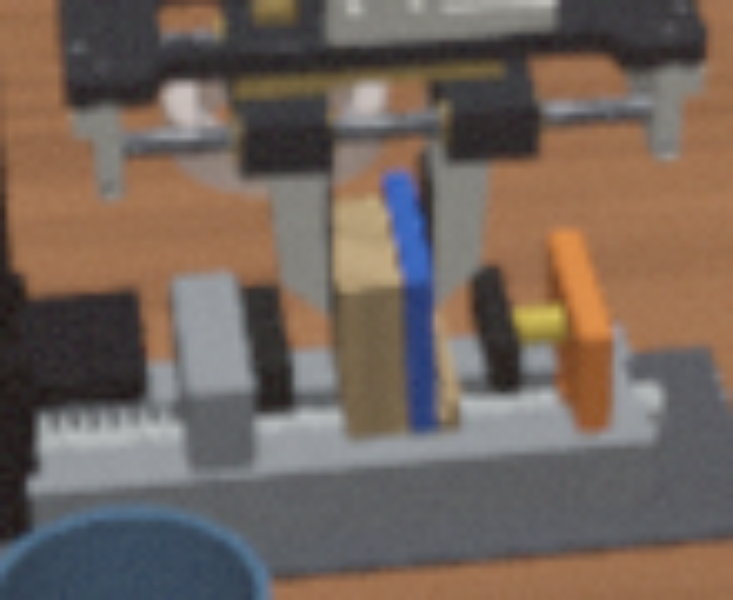

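>>> arm_command --deltas '[{"xyz": [-0.03, 0, 0.1], "turn": 0, "jaw": 255}, {"xyz": [-0.03, 0, 0.2], "turn": 0, "jaw": 255}, {"xyz": [-0.03, 0, 0.28], "turn": 0, "jaw": 255}, {"xyz": [-0.03, 0, 0.28], "turn": 0, "jaw": 255}]'

```text
clock: 15.33
position: [0.6151, 0.0032, 0.0724]
ee_rot: [3.14, 0.043, -0.025]
force: [-0.8, -0.7, 0.8]
width: 0.316
```

```bash
python3 -c "
from rel import *
plan([.6145,.003,.0725],1.5)"
```

```text
t 15.33 pos [0.6151 0.0032 0.0724] th 1.57 tilt 0.92 F [-0.8 -0.7  0.8] w 29.0
  shift cm [-0.06  0.01 -0.01] turn 0.07 j7 -1.83
```

>>> arm_command --deltas '[{"xyz": [0, 0, 0], "turn": 0, "jaw": 125}, {"xyz": [0, 0, 0], "turn": 0, "jaw": 125}, {"xyz": [0, 0, 0], "turn": 0, "jaw": 125}, {"xyz": [0, 0, 0], "turn": 0, "jaw": 125}, {"xyz": [0, 0, 0], "turn": 0, "jaw": 125}]'

```text
clock: 15.75
position: [0.6152, 0.0031, 0.0725]
ee_rot: [3.14, 0.043, -0.025]
force: [0.1, 1.0, -0.5]
width: 0.504
```

```bash
python3 -c "
from rel import *
plan([.6145,.003,.0725],1.5)
d=grab('scene');
save('p17.png',cv2.resize(d['frame'][240:330,270:380],(733,600)))"
```

```text
t 15.75 pos [0.6152 0.0031 0.0725] th 1.57 tilt 0.9 F [ 0.1  1.  -0.5] w 46.4
  shift cm [-0.07  0.01 -0.  ] turn 0.07 j7 -1.83
```

View pics/p17.png

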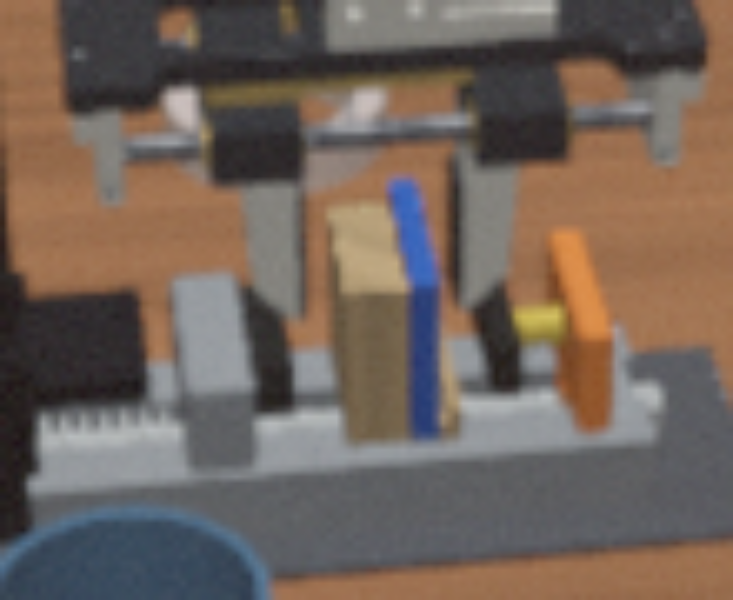

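>>> arm_command --deltas '[{"xyz": [0, 0, -2], "turn": 0, "jaw": 125}, {"xyz": [0, 0, -5.5], "turn": 0, "jaw": 125}, {"xyz": [0, 0, -9.5], "turn": 0, "jaw": 60}, {"xyz": [0, 0, -13.5], "turn": 0, "jaw": 0}, {"xyz": [0, 0, -17.5], "turn": 0, "jaw": 0}]'

```text
clock: 16.22
position: [0.6175, 0.0033, 0.2493]
ee_rot: [3.141, 0.043, -0.025]
force: [1.2, -0.6, -0.2]
width: 0.676
```

>>> arm_command --deltas '[{"xyz": [0, 2.5, -0.5], "turn": 0, "jaw": 0}, {"xyz": [0, 6.5, -0.5], "turn": 0, "jaw": 0}, {"xyz": [0, 10.5, -0.5], "turn": 0, "jaw": 0}, {"xyz": [0, 12.6, -0.5], "turn": 0, "jaw": 0}, {"xyz": [0, 12.6, -0.5], "turn": 0, "jaw": 0}]'

```text
clock: 16.63
position: [0.6204, -0.1306, 0.2541]
ee_rot: [3.137, 0.029, -0.026]
force: [-0.3, -0.6, -0.4]
width: 0.991
```

```bash
python3 -c "
from rel import *
grab('scene');grab('scene');plan([.617,-.123,.134],1.5)
d=grab('scene');d2=grab('top')
save('p18.png',cv2.resize(d['frame'][150:330,220:390],(566,600)))"
```

```text
t 16.73 pos [ 0.6209 -0.1236  0.2542] th 1.45 tilt 0.94 F [0.2 1.  0.2] w 91.9
  shift cm [-0.19 -0.07 12.02] turn -0.05 j7 -1.55
```

View pics/p18.png

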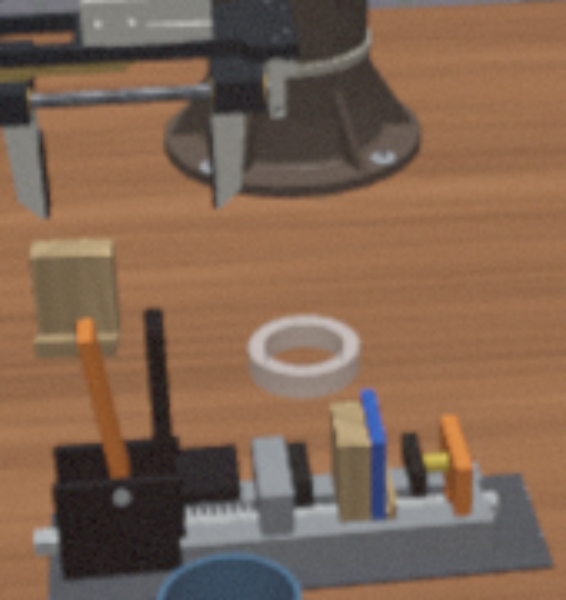

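>>> arm_command --deltas '[{"xyz": [-0.1, -0.07, 2], "turn": 0, "jaw": 0}, {"xyz": [-0.19, -0.07, 4], "turn": 0, "jaw": 0}, {"xyz": [-0.19, -0.07, 6], "turn": 0, "jaw": 0}, {"xyz": [-0.19, -0.07, 6.5], "turn": 0, "jaw": 0}, {"xyz": [-0.19, -0.07, 6.5], "turn": 0, "jaw": 0}]'

```text
clock: 17.25
position: [0.6173, -0.1186, 0.188]
ee_rot: [-3.14, -0.05, 0.03]
force: [-0.5, -0.2, 1.0]
width: 1.0
```

```bash
python3 -c "
from rel import *
grab('scene');plan([.617,-.123,.134],1.5)
d=grab('scene')
save('p19.png',cv2.resize(d['frame'][150:330,200:350],(500,600)))
P=pts(d);o,M=tool();hsv=cv2.cvtColor(d['frame'],cv2.COLOR_RGB2HSV)
L=(P-o['position'])@M*1000
R=(slice(235,290),slice(230,290))
w=P[R].reshape(-1,3);l=L[R].reshape(-1,3);h=hsv[R].reshape(-1,3)
for nm,m in dict(trig=(h[:,1]>170)&(h[:,0]<20)&(w[:,2]>.135)&(w[:,2]<.175),hand=(h[:,2]<60)&(w[:,2]>.135)&(w[:,2]<.17)&(w[:,0]>.55)).items(): print(nm,m.sum(),np.nanpercentile(l[m],[3,50,97],axis=0).round(1))
R=(slice(150,240),slice(200,300));w=P[R].reshape(-1,3);l=L[R].reshape(-1,3);h=hsv[R].reshape(-1,3)
m=(l[:,2]>-30)&(l[:,2]<1)&(abs(l[:,0])<14)
for s in (1,-1): k=m&(l[:,1]*s>35)&(l[:,1]*s<75);print('finger',s,k.sum(),np.nanpercentile(l[k],[3,50,97],axis=0).round(1))
"
```

```text
t 17.3 pos [ 0.6182 -0.1189  0.1895] th 1.78 tilt 0.96 F [0.6 0.3 0.6] w 92.0
  shift cm [-0.04  0.41  5.55] turn 0.28 j7 -1.57
trig 91 [[-5.  29.4 17. ]
 [12.6 34.4 33.2]
 [15.9 40.2 54.5]]
hand 65 [[13.2 -7.3 21. ]
 [15.6 -3.  37. ]
 [18.6  1.  53.3]]
finger 1 87 [[ -3.2  45.7 -29.2]
 [ 10.4  52.9 -20.9]
 [ 13.4  62.3  -9.1]]
finger -1 96 [[  6.9 -61.8 -29.5]
 [ 10.8 -53.5 -17.5]
 [ 13.3 -46.   -4.6]]
```

View pics/p19.png

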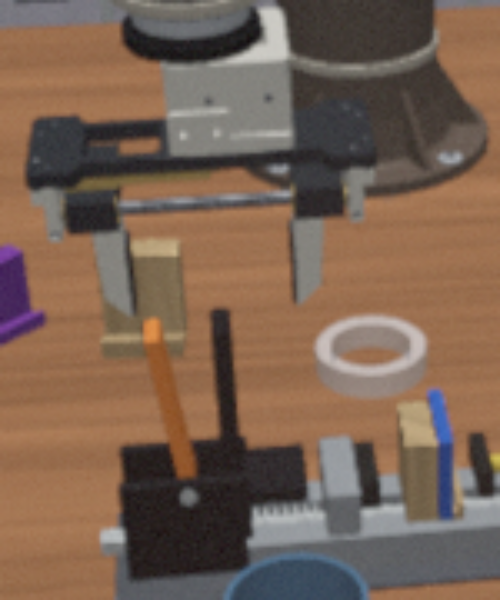

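>>> arm_command --deltas '[{"xyz": [0, 0.4, 1], "turn": 0.2, "jaw": 0}, {"xyz": [0, 0.4, 2.5], "turn": 0.2, "jaw": 0}, {"xyz": [0, 0.4, 4], "turn": 0.2, "jaw": 0}, {"xyz": [0, 0.4, 5.5], "turn": 0.2, "jaw": 0}, {"xyz": [0, 0.4, 5.5], "turn": 0.2, "jaw": 0}]' --force 20

```text
clock: 17.77
position: [0.6168, -0.1234, 0.133]
ee_rot: [-3.14, -0.042, 0.029]
force: [-0.8, -0.0, -0.0]
width: 0.999
```

>>> arm_command --deltas '[{"xyz": [0, 0, 0], "turn": 0, "jaw": 0}]'

```text
clock: 17.85
position: [0.6171, -0.1235, 0.1334]
ee_rot: [-3.14, -0.042, 0.028]
force: [-0.3, -0.2, 0.7]
width: 1.001
```

```bash
python3 -c "
from rel import *
grab('scene');plan([.617,-.123,.134],1.5)
d=grab('scene')
save('p20.png',cv2.resize(d['frame'][180:330,220:390],(680,600)))"
```

```text
t 17.9 pos [ 0.6171 -0.1236  0.1334] th 1.53 tilt 1.03 F [ 0.3  0.6 -1.3] w 91.9
  shift cm [-0.01 -0.06 -0.06] turn 0.03 j7 -1.58
```

View pics/p20.png

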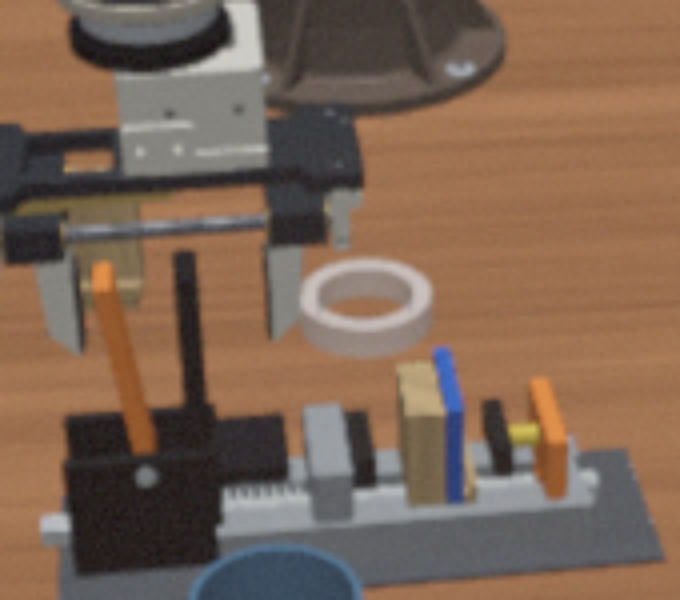

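>>> arm_command --deltas '[{"xyz": [0, -0.05, 0], "turn": 0, "jaw": 255}, {"xyz": [0, -0.05, 0], "turn": 0, "jaw": 255}, {"xyz": [0, -0.05, 0], "turn": 0, "jaw": 255}, {"xyz": [0, -0.05, 0], "turn": 0, "jaw": 255}, {"xyz": [0, -0.05, 0], "turn": 0, "jaw": 255}]' --force 20

```text
clock: 18.37
position: [0.618, -0.1262, 0.1348]
ee_rot: [3.138, 0.039, -0.024]
force: [0.6, -10.8, 5.4]
width: 0.687
```

>>> arm_command --deltas '[{"xyz": [0, 0, 0], "turn": 0, "jaw": 255}, {"xyz": [0, 0, 0], "turn": 0, "jaw": 255}, {"xyz": [0, 0, 0], "turn": 0, "jaw": 255}, {"xyz": [0, 0, 0], "turn": 0, "jaw": 255}, {"xyz": [0, 0, 0], "turn": 0, "jaw": 255}]'

```text
clock: 18.78
position: [0.618, -0.126, 0.1354]
ee_rot: [3.139, 0.039, -0.024]
force: [-2.1, 5.6, 6.1]
width: 0.327
```

```bash
python3 -c "
from rel import *
plan([.617,-.123,.134],1.5)
d=grab('scene')
save('p21.png',cv2.resize(d['frame'][180:330,220:390],(680,600)))"
```

```text
t 18.78 pos [ 0.618  -0.126   0.1354] th 1.41 tilt 0.87 F [-2.1  5.6  6.1] w 30.1
  shift cm [-0.09 -0.3   0.14] turn -0.09 j7 -1.58
```

View pics/p21.png

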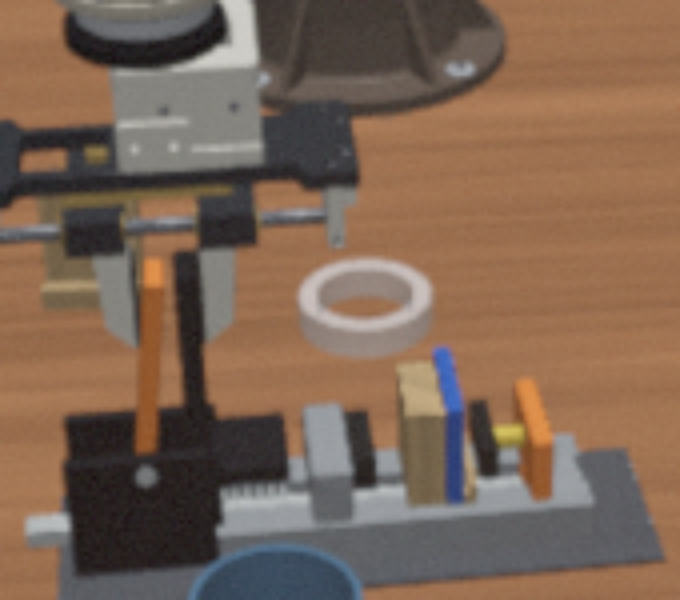

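>>> arm_command --deltas '[{"xyz": [0, 0, 0], "turn": 0, "jaw": 255}, {"xyz": [0, -0.1, 0], "turn": 0, "jaw": 30}, {"xyz": [0, -0.3, 0], "turn": 0, "jaw": 30}, {"xyz": [0, -0.3, 0.1], "turn": 0, "jaw": 30}, {"xyz": [0, -0.3, 0.1], "turn": 0, "jaw": 30}]'

```text
clock: 19.25
position: [0.6179, -0.1218, 0.1341]
ee_rot: [3.14, 0.041, -0.024]
force: [0.7, -0.5, 0.7]
width: 0.566
```

>>> arm_command --deltas '[{"xyz": [0, 0, 0], "turn": 0, "jaw": 30}, {"xyz": [0, 0, 0], "turn": 0, "jaw": 30}, {"xyz": [0, 0, 0], "turn": 0, "jaw": 30}]'

```text
clock: 19.5
position: [0.6178, -0.1215, 0.1338]
ee_rot: [3.14, 0.042, -0.024]
force: [0.0, -1.0, -0.6]
width: 0.785
```

```bash
cat > jw.py <<'E'
from rel import *
def jaw(show=None):
    d=grab('scene');P=pts(d);hsv=cv2.cvtColor(d['frame'],cv2.COLOR_RGB2HSV)
    R=(slice(255,320),slice(285,375));w=P[R].reshape(-1,3);h=hsv[R].reshape(-1,3)
    o=(h[:,0]<20)&(h[:,1]>170)&(h[:,2]>60)&(w[:,2]>.035)&(w[:,2]<.068)
    x=hsv[R];mm=((x[...,0]<20)&(x[...,1]>170)&(x[...,2]>60));ys,xs=np.nonzero(mm)
    b=(h[:,0]>105)&(h[:,0]<125)&(h[:,1]>150)&(w[:,2]>.03)
    print('jaw orange y mm',np.nanpercentile(w[o,1]*1000,[5,50,95]).round(1),'px u',(xs.mean()+285).round(2),len(xs),'plate y',np.nanpercentile(w[b,1]*1000,[5,50,95]).round(1))
    # compare w first picture
    if show: save(show,cv2.resize(d['frame'][180:330,220:390],(680,600)))
E
python3 -c "
from jw import *
plan([.617,-.123,.134],1.5)
import shutil
jaw('p22.png')"
```

```text
t 19.5 pos [ 0.6178 -0.1215  0.1338] th 1.52 tilt 0.89 F [ 0.  -1.  -0.6] w 72.2
  shift cm [-0.08  0.15 -0.02] turn 0.02 j7 -1.59
jaw orange y mm [54.5 59.  63.5] px u 353.06 87 plate y [12.3 15.  17.3]
```

View pics/p22.png

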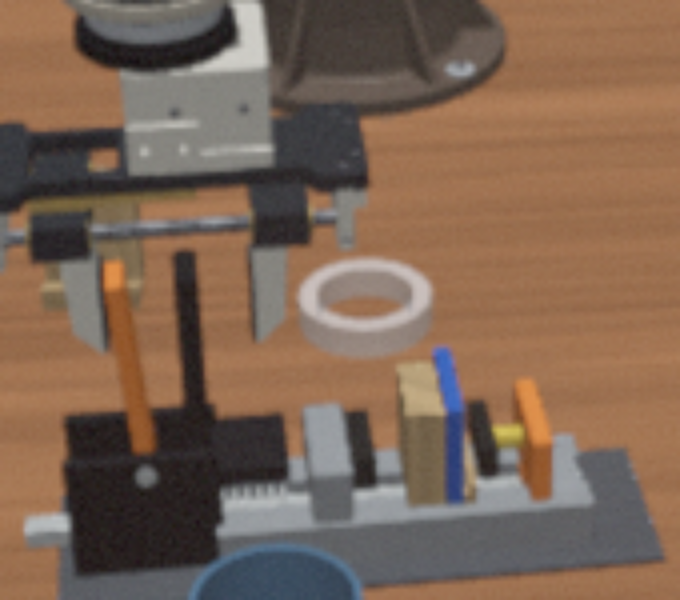

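>>> arm_command --deltas '[{"xyz": [0, 0.1, 0], "turn": 0, "jaw": 30}, {"xyz": [0, 0.15, 0], "turn": 0, "jaw": 30}, {"xyz": [0, 0.15, 0], "turn": 0, "jaw": 255}, {"xyz": [0, 0.15, 0], "turn": 0, "jaw": 255}, {"xyz": [0, 0.15, 0], "turn": 0, "jaw": 255}]'

```text
clock: 19.97
position: [0.6179, -0.1236, 0.134]
ee_rot: [3.139, 0.041, -0.024]
force: [-0.1, -1.5, 0.3]
width: 0.717
```

>>> arm_command --deltas '[{"xyz": [0, -0.1, 0], "turn": 0, "jaw": 255}, {"xyz": [0, -0.1, 0], "turn": 0, "jaw": 255}, {"xyz": [0, -0.1, 0], "turn": 0, "jaw": 255}, {"xyz": [0, -0.1, 0], "turn": 0, "jaw": 255}, {"xyz": [0, -0.1, 0], "turn": 0, "jaw": 255}]'

```text
clock: 20.38
position: [0.618, -0.1272, 0.1346]
ee_rot: [3.135, 0.035, -0.023]
force: [-1.1, -2.9, 2.9]
width: 0.353
```

>>> arm_command --deltas '[{"xyz": [0, 0, 0], "turn": 0, "jaw": 255}, {"xyz": [0, 0, 0], "turn": 0, "jaw": 255}, {"xyz": [0, -0.1, 0], "turn": 0, "jaw": 30}, {"xyz": [0, -0.2, 0], "turn": 0, "jaw": 30}, {"xyz": [0, -0.2, 0], "turn": 0, "jaw": 30}]'

```text
clock: 20.8
position: [0.618, -0.1249, 0.1345]
ee_rot: [3.135, 0.035, -0.022]
force: [0.3, -0.1, -0.1]
width: 0.494
```

>>> arm_command --deltas '[{"xyz": [0, 0, 0], "turn": 0, "jaw": 30}, {"xyz": [0, 0, 0], "turn": 0, "jaw": 30}, {"xyz": [0, 0, 0], "turn": 0, "jaw": 30}, {"xyz": [0, 0, 0], "turn": 0, "jaw": 30}, {"xyz": [0, 0, 0], "turn": 0, "jaw": 30}]'

```text
clock: 21.22
position: [0.618, -0.1247, 0.1345]
ee_rot: [3.135, 0.035, -0.023]
force: [0.3, -0.8, 0.2]
width: 0.854
```

```bash
python3 -c "
from jw import *
plan([.617,-.123,.134],1.5)
jaw('p23.png')"
```

```text
t 21.22 pos [ 0.618  -0.1247  0.1345] th 1.28 tilt 0.9 F [ 0.3 -0.8  0.2] w 78.5
  shift cm [-0.09 -0.18  0.05] turn -0.22 j7 -1.59
jaw orange y mm [47.7 52.9 57.4] px u 349.96 89 plate y [12.2 15.1 17.9]
```

View pics/p23.png

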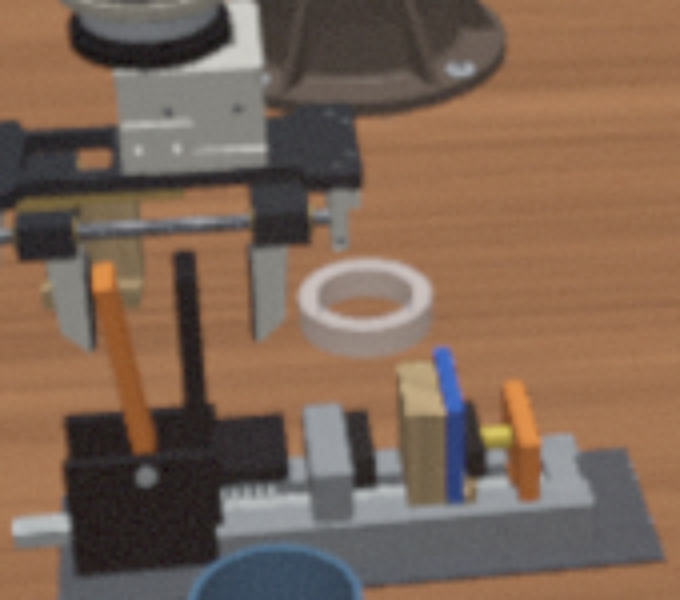

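>>> arm_command --deltas '[{"xyz": [0, -0.15, 0], "turn": -0.2, "jaw": 255}, {"xyz": [0, -0.15, 0], "turn": -0.2, "jaw": 255}, {"xyz": [0, -0.15, 0], "turn": -0.2, "jaw": 255}, {"xyz": [0, -0.15, 0], "turn": -0.2, "jaw": 255}, {"xyz": [0, -0.15, 0], "turn": -0.2, "jaw": 255}]'

```text
clock: 21.68
position: [0.6182, -0.1265, 0.135]
ee_rot: [3.131, 0.037, -0.021]
force: [-0.3, -12.1, 3.2]
width: 0.568
```

>>> arm_command --deltas '[{"xyz": [0, -0.1, 0], "turn": 0, "jaw": 255}, {"xyz": [0, -0.1, 0], "turn": 0, "jaw": 255}, {"xyz": [0, -0.1, 0], "turn": 0, "jaw": 255}, {"xyz": [0, -0.1, 0], "turn": 0, "jaw": 255}, {"xyz": [0, -0.1, 0], "turn": 0, "jaw": 255}]'

```text
clock: 22.1
position: [0.6181, -0.1259, 0.1351]
ee_rot: [3.131, 0.037, -0.021]
force: [-0.5, -2.8, 2.6]
width: 0.325
```

>>> arm_command --deltas '[{"xyz": [0, -0.2, 0], "turn": 0, "jaw": 30}, {"xyz": [0, -0.2, 0], "turn": 0, "jaw": 30}, {"xyz": [0, -0.2, 0], "turn": 0, "jaw": 30}, {"xyz": [0, -0.2, 0], "turn": 0, "jaw": 30}, {"xyz": [0, -0.2, 0], "turn": 0, "jaw": 30}]'

```text
clock: 22.52
position: [0.6181, -0.123, 0.1349]
ee_rot: [3.132, 0.038, -0.021]
force: [0.2, -0.3, -0.7]
width: 0.634
```

>>> arm_command --deltas '[{"xyz": [0, 0, 0], "turn": 0, "jaw": 30}, {"xyz": [0, 0, 0], "turn": 0, "jaw": 30}, {"xyz": [0, 0, 0], "turn": 0, "jaw": 30}, {"xyz": [0, 0, 0], "turn": 0, "jaw": 30}]'

```text
clock: 22.85
position: [0.618, -0.1227, 0.1348]
ee_rot: [3.132, 0.039, -0.022]
force: [-0.1, -0.2, 0.2]
width: 0.881
```

```bash
python3 -c "
from jw import *
plan([.617,-.123,.134],1.5)
jaw('p24.png')"
```

```text
t 22.85 pos [ 0.618  -0.1227  0.1348] th 1.41 tilt 0.96 F [-0.1 -0.2  0.2] w 81.0
  shift cm [-0.1   0.03  0.08] turn -0.09 j7 -1.6
jaw orange y mm [41.7 46.3 50.9] px u 346.95 88 plate y [ 9.3 12.6 15. ]
```

View pics/p24.png

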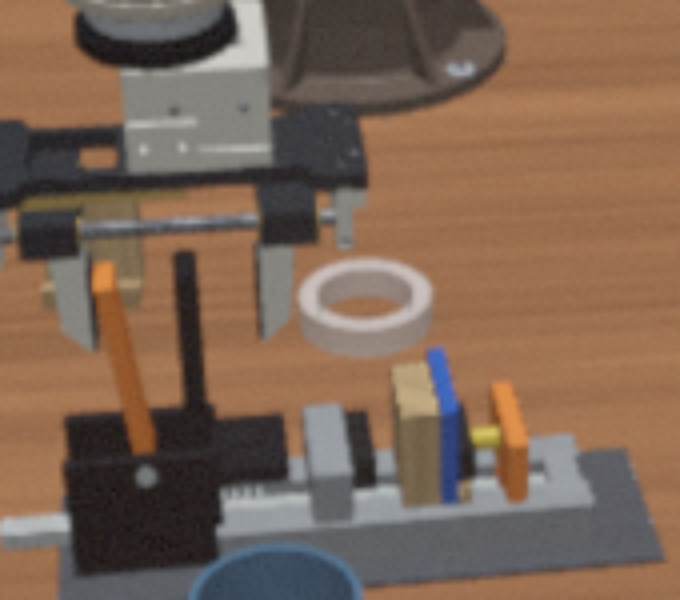

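>>> arm_command --deltas '[{"xyz": [0, 0, 0], "turn": 0, "jaw": 255}, {"xyz": [0, 0, 0], "turn": 0, "jaw": 255}, {"xyz": [0, 0, 0], "turn": 0, "jaw": 255}, {"xyz": [0, 0, 0], "turn": 0, "jaw": 255}, {"xyz": [0, 0, 0], "turn": 0, "jaw": 255}]'

```text
clock: 23.32
position: [0.6183, -0.1264, 0.1353]
ee_rot: [3.128, 0.035, -0.02]
force: [-0.0, -12.0, 4.6]
width: 0.572
```

>>> arm_command --deltas '[{"xyz": [0, -0.1, 0], "turn": 0, "jaw": 255}, {"xyz": [0, -0.1, 0], "turn": 0, "jaw": 255}, {"xyz": [0, -0.1, 0], "turn": 0, "jaw": 255}, {"xyz": [0, -0.1, 0], "turn": 0, "jaw": 255}, {"xyz": [0, -0.1, 0], "turn": 0, "jaw": 255}]'

```text
clock: 23.73
position: [0.6183, -0.1259, 0.1355]
ee_rot: [3.127, 0.034, -0.02]
force: [-0.5, -3.9, 2.6]
width: 0.321
```

>>> arm_command --deltas '[{"xyz": [0, -0.2, 0], "turn": 0, "jaw": 30}, {"xyz": [0, -0.25, 0], "turn": 0, "jaw": 30}, {"xyz": [0, -0.25, 0], "turn": 0, "jaw": 30}, {"xyz": [0, -0.25, 0], "turn": 0, "jaw": 30}, {"xyz": [0, -0.25, 0], "turn": 0, "jaw": 30}]'

```text
clock: 24.15
position: [0.6182, -0.1223, 0.1353]
ee_rot: [3.128, 0.036, -0.02]
force: [1.1, 0.1, -0.2]
width: 0.638
```

>>> arm_command --deltas '[{"xyz": [0, 0, 0], "turn": 0, "jaw": 30}, {"xyz": [0, 0, 0], "turn": 0, "jaw": 30}, {"xyz": [0, 0, 0], "turn": 0, "jaw": 30}, {"xyz": [0, 0, 0], "turn": 0, "jaw": 30}]'

```text
clock: 24.48
position: [0.6182, -0.1221, 0.1352]
ee_rot: [3.128, 0.036, -0.02]
force: [-0.2, -0.8, 0.1]
width: 0.869
```

```bash
python3 -c "
from jw import *
plan([.617,-.123,.134],1.5)
jaw('p25.png')"
```

```text
t 24.48 pos [ 0.6182 -0.1221  0.1352] th 1.32 tilt 1.06 F [-0.2 -0.8  0.1] w 80.0
  shift cm [-0.12  0.09  0.12] turn -0.18 j7 -1.6
jaw orange y mm [35.3 40.1 44.7] px u 344.2 71 plate y [3.  6.2 8.9]
```

>>> arm_command --deltas '[{"xyz": [0, 0, 0], "turn": 0, "jaw": 255}, {"xyz": [0, 0, 0], "turn": 0, "jaw": 255}, {"xyz": [0, 0, 0], "turn": 0, "jaw": 255}, {"xyz": [0, 0, 0], "turn": 0, "jaw": 255}, {"xyz": [0, 0, 0], "turn": 0, "jaw": 255}]'

```text
clock: 24.95
position: [0.6184, -0.126, 0.1358]
ee_rot: [3.124, 0.032, -0.019]
force: [-0.7, -12.8, 4.5]
width: 0.571
```

>>> arm_command --deltas '[{"xyz": [0, -0.1, 0], "turn": 0, "jaw": 255}, {"xyz": [0, -0.1, 0], "turn": 0, "jaw": 255}, {"xyz": [0, -0.1, 0], "turn": 0, "jaw": 255}, {"xyz": [0, -0.1, 0], "turn": 0, "jaw": 255}, {"xyz": [0, -0.1, 0], "turn": 0, "jaw": 255}]'

```text
clock: 25.37
position: [0.6183, -0.1258, 0.136]
ee_rot: [3.123, 0.031, -0.019]
force: [-0.9, -4.7, 2.7]
width: 0.32
```

>>> arm_command --deltas '[{"xyz": [0, -0.2, 0], "turn": 0, "jaw": 30}, {"xyz": [0, -0.25, 0], "turn": 0, "jaw": 30}, {"xyz": [0, -0.25, 0], "turn": 0, "jaw": 30}, {"xyz": [0, -0.25, 0], "turn": 0, "jaw": 30}, {"xyz": [0, -0.25, 0], "turn": 0, "jaw": 30}]'

```text
clock: 25.78
position: [0.6183, -0.1222, 0.1357]
ee_rot: [3.124, 0.033, -0.019]
force: [0.8, -0.2, 0.5]
width: 0.638
```

>>> arm_command --deltas '[{"xyz": [0, 0, 0], "turn": 0, "jaw": 30}, {"xyz": [0, 0, 0], "turn": 0, "jaw": 30}, {"xyz": [0, 0, 0], "turn": 0, "jaw": 30}, {"xyz": [0, 0, 0], "turn": 0, "jaw": 30}]'

```text
clock: 26.12
position: [0.6182, -0.122, 0.1356]
ee_rot: [3.124, 0.033, -0.019]
force: [-0.5, -0.8, -0.0]
width: 0.871
```

```bash
python3 -c "
from jw import *
plan([.617,-.123,.134],1.5)
jaw('p26.png')"
```

```text
t 26.12 pos [ 0.6182 -0.122   0.1356] th 1.21 tilt 1.21 F [-0.5 -0.8 -0. ] w 80.1
  shift cm [-0.12  0.1   0.16] turn -0.29 j7 -1.61
jaw orange y mm [29.4 33.9 38.2] px u 341.33 82 plate y [-3.3 -0.   2.5]
```

View pics/p26.png

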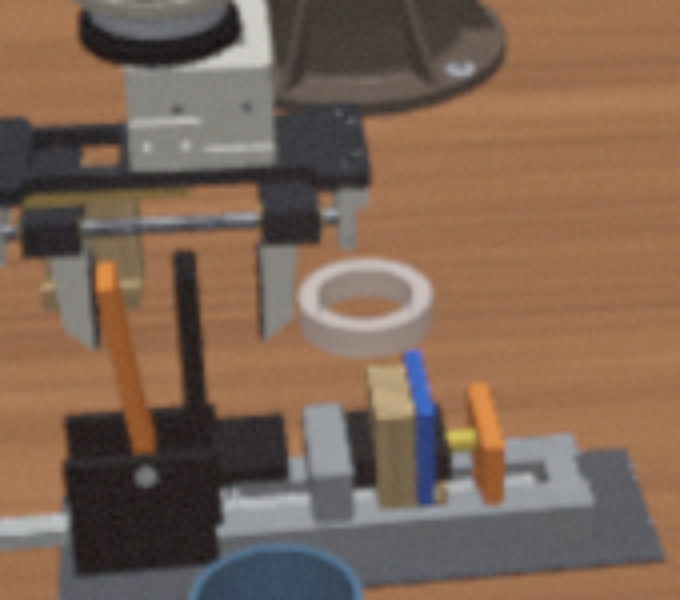

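>>> arm_command --deltas '[{"xyz": [0, 0, 0], "turn": -0.3, "jaw": 255}, {"xyz": [0, 0, 0.1], "turn": -0.3, "jaw": 255}, {"xyz": [0, 0, 0.1], "turn": -0.3, "jaw": 255}, {"xyz": [0, 0, 0.1], "turn": -0.3, "jaw": 255}, {"xyz": [0, 0, 0.1], "turn": -0.3, "jaw": 255}]'

```text
clock: 26.58
position: [0.6185, -0.1259, 0.1351]
ee_rot: [3.12, 0.037, -0.018]
force: [0.1, -11.1, 3.8]
width: 0.57
```

>>> arm_command --deltas '[{"xyz": [0, -0.1, 0], "turn": 0, "jaw": 255}, {"xyz": [0, -0.1, 0], "turn": 0, "jaw": 255}, {"xyz": [0, -0.1, 0], "turn": 0, "jaw": 255}, {"xyz": [0, -0.1, 0], "turn": 0, "jaw": 255}, {"xyz": [0, -0.1, 0], "turn": 0, "jaw": 255}]'

```text
clock: 27.0
position: [0.6185, -0.1258, 0.1353]
ee_rot: [3.119, 0.036, -0.017]
force: [-0.5, -5.9, 3.0]
width: 0.324
```

>>> arm_command --deltas '[{"xyz": [0, -0.2, 0], "turn": 0, "jaw": 30}, {"xyz": [0, -0.25, 0], "turn": 0, "jaw": 30}, {"xyz": [0, -0.25, 0], "turn": 0, "jaw": 30}, {"xyz": [0, -0.25, 0], "turn": 0, "jaw": 30}, {"xyz": [0, -0.25, 0], "turn": 0, "jaw": 30}]'

```text
clock: 27.42
position: [0.6185, -0.1222, 0.135]
ee_rot: [3.12, 0.038, -0.018]
force: [0.0, -1.0, 0.2]
width: 0.633
```

>>> arm_command --deltas '[{"xyz": [0, 0, 0], "turn": 0, "jaw": 30}, {"xyz": [0, 0, 0], "turn": 0, "jaw": 30}, {"xyz": [0, 0, 0], "turn": 0, "jaw": 30}, {"xyz": [0, 0, 0], "turn": 0, "jaw": 30}]'

```text
clock: 27.75
position: [0.6183, -0.1221, 0.1349]
ee_rot: [3.12, 0.038, -0.018]
force: [-0.4, -0.6, -1.9]
width: 0.873
```

```bash
python3 -c "
from jw import *
plan([.617,-.123,.134],1.5)
jaw();jaw();jaw('p27.png')"
```

```text
t 27.75 pos [ 0.6183 -0.1221  0.1349] th 1.37 tilt 1.39 F [-0.4 -0.6 -1.9] w 80.3
  shift cm [-0.13  0.08  0.09] turn -0.13 j7 -1.61
jaw orange y mm [23.1 27.9 32. ] px u 338.4 73 plate y [-3.6 -0.7  2.5]
jaw orange y mm [23.2 27.6 32. ] px u 338.41 76 plate y [-3.5 -0.2  2.5]
jaw orange y mm [22.9 27.7 32. ] px u 338.28 87 plate y [-3.5 -0.3  2.5]
```

View pics/p27.png

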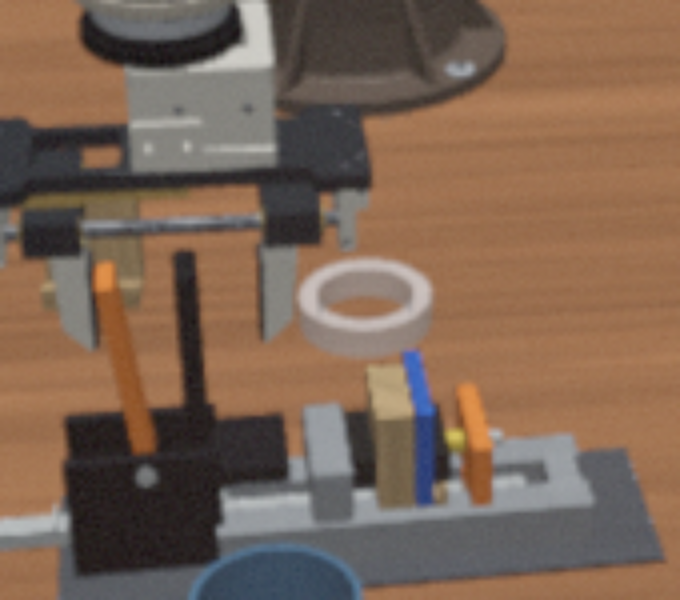

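>>> arm_command --deltas '[{"xyz": [0, 0, 0], "turn": 0, "jaw": 125}, {"xyz": [0, 0, 0], "turn": 0, "jaw": 125}, {"xyz": [0, 0, 0], "turn": 0, "jaw": 125}, {"xyz": [0, 0, 0], "turn": 0, "jaw": 125}, {"xyz": [0, 0, 0], "turn": 0, "jaw": 125}]'

```text
clock: 28.32
position: [0.6187, -0.1271, 0.1356]
ee_rot: [3.115, 0.032, -0.016]
force: [0.1, -15.6, 5.0]
width: 0.571
```

>>> arm_command --deltas '[{"xyz": [0, -0.1, 0], "turn": 0, "jaw": 125}, {"xyz": [0, -0.1, 0], "turn": 0, "jaw": 125}, {"xyz": [0, -0.1, 0], "turn": 0, "jaw": 125}]'

```text
clock: 28.57
position: [0.6187, -0.1302, 0.1357]
ee_rot: [3.11, 0.027, -0.015]
force: [1.7, -11.7, 0.3]
width: 0.509
```

```bash
python3 -c "
from jw import *
plan([.617,-.123,.134],1.5)
jaw();jaw('p28.png')"
```

```text
t 28.57 pos [ 0.6187 -0.1302  0.1357] th 0.99 tilt 1.87 F [  1.7 -11.7   0.3] w 46.8
  shift cm [-0.16 -0.73  0.15] turn -0.51 j7 -1.61
jaw orange y mm [22.5 27.4 31.9] px u 338.2 74 plate y [-3.5 -0.2  2.5]
jaw orange y mm [22.6 27.6 32. ] px u 338.23 75 plate y [-3.2 -0.5  2.5]
```

View pics/p28.png

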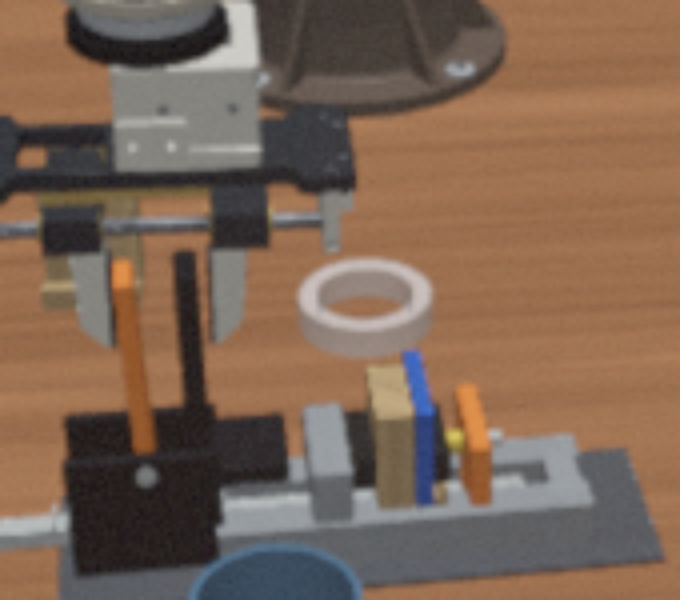

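>>> arm_command --deltas '[{"xyz": [0, -0.5, 0], "turn": 0, "jaw": 125}, {"xyz": [0, -0.8, 0], "turn": 0, "jaw": 125}, {"xyz": [0, -0.8, 0], "turn": 0, "jaw": 125}, {"xyz": [0, -0.8, 0], "turn": 0, "jaw": 125}]'

```text
clock: 29.0
position: [0.6187, -0.1274, 0.1358]
ee_rot: [3.105, 0.021, -0.014]
force: [1.4, -14.6, 0.2]
width: 0.512
```

```bash
python3 -c "
from jw import *
plan([.617,-.123,.134],1.5)
jaw();jaw('p29.png')"
```

```text
t 29.0 pos [ 0.6187 -0.1274  0.1358] th 0.77 tilt 2.15 F [  1.4 -14.6   0.2] w 47.1
  shift cm [-0.16 -0.45  0.17] turn -0.73 j7 -1.62
jaw orange y mm [21.2 25.7 29.9] px u 337.37 71 plate y [-3.4 -0.1  2.6]
jaw orange y mm [21.7 25.7 29.8] px u 337.51 73 plate y [-3.4 -0.5  2.5]
```

>>> arm_command --deltas '[{"xyz": [0, -0.5, 0], "turn": 0, "jaw": 125}, {"xyz": [0, -0.8, 0], "turn": 0, "jaw": 125}, {"xyz": [0, -0.8, 0], "turn": 0, "jaw": 125}, {"xyz": [0, -0.8, 0], "turn": 0, "jaw": 125}]'

```text
clock: 29.43
position: [0.6187, -0.1249, 0.1358]
ee_rot: [3.099, 0.015, -0.013]
force: [2.1, -13.8, -0.0]
width: 0.51
```

```bash
python3 -c "
from jw import *
plan([.617,-.123,.134],1.5)
jaw();jaw('p30.png')"
```

```text
t 29.43 pos [ 0.6187 -0.1249  0.1358] th 0.54 tilt 2.46 F [  2.1 -13.8  -0. ] w 46.9
  shift cm [-0.17 -0.2   0.17] turn -0.96 j7 -1.64
jaw orange y mm [20.5 25.4 29.8] px u 337.16 85 plate y [-3.6 -0.4  2.5]
jaw orange y mm [20.4 25.3 29.8] px u 337.16 82 plate y [-3.3 -0.   2.5]
```

>>> arm_command --deltas '[{"xyz": [0, 0, 0], "turn": 0, "jaw": 0}, {"xyz": [0, 0, 0], "turn": 0, "jaw": 0}, {"xyz": [0, 0, 0], "turn": 0, "jaw": 0}, {"xyz": [0, 0, 0], "turn": 0, "jaw": 0}, {"xyz": [0, 0, 0], "turn": 0, "jaw": 0}]'

```text
clock: 29.95
position: [0.6188, -0.1237, 0.1358]
ee_rot: [3.1, 0.017, -0.013]
force: [-0.4, 0.2, -0.9]
width: 0.823
```

>>> arm_command --deltas '[{"xyz": [0, 0, 0], "turn": 0, "jaw": 0}, {"xyz": [0, 0, 0], "turn": 0, "jaw": 0}, {"xyz": [0, 0, 0], "turn": 0, "jaw": 0}, {"xyz": [0, 0, 0], "turn": 0, "jaw": 0}]'

```text
clock: 30.28
position: [0.6188, -0.1235, 0.1358]
ee_rot: [3.101, 0.017, -0.013]
force: [-0.3, -0.7, -0.3]
width: 0.997
```

```bash
python3 -c "
from jw import *
plan([.617,-.123,.134],1.5)
jaw();jaw();jaw('p31.png')"
```

```text
t 30.28 pos [ 0.6188 -0.1235  0.1358] th 0.61 tilt 2.39 F [-0.3 -0.7 -0.3] w 91.7
  shift cm [-0.18 -0.06  0.18] turn -0.89 j7 -1.64
jaw orange y mm [20.5 25.6 29.8] px u 337.24 74 plate y [-3.6 -0.3  2.3]
jaw orange y mm [20.8 25.4 29.7] px u 337.28 74 plate y [-3.4 -0.9  2.5]
jaw orange y mm [20.7 25.5 29.9] px u 337.21 75 plate y [-3.5 -0.2  2.6]
```

View pics/p31.png

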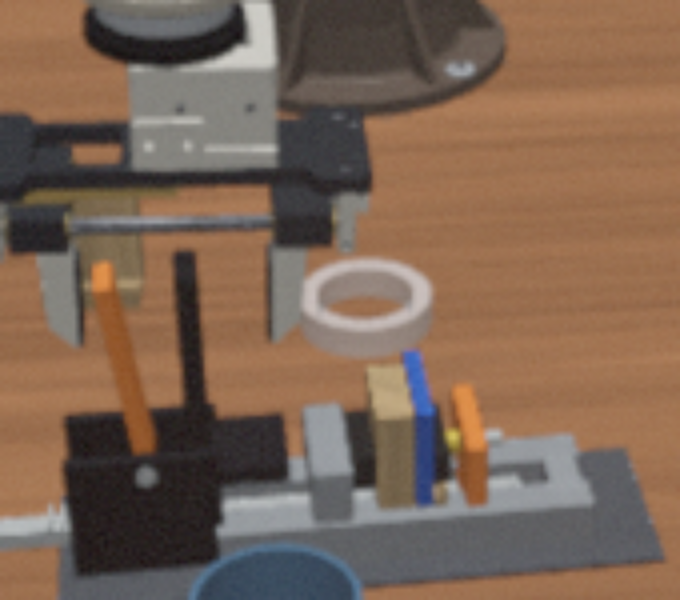

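>>> arm_command --deltas '[{"xyz": [0, 0.1, -1.5], "turn": 0, "jaw": 0}, {"xyz": [0, 0.2, -4], "turn": 0, "jaw": 0}, {"xyz": [0, 0.3, -7], "turn": 0, "jaw": 0}, {"xyz": [0, 0.4, -10], "turn": 0, "jaw": 0}, {"xyz": [-2, 0.5, -13], "turn": 0, "jaw": 0}]'

```text
clock: 30.85
position: [0.6017, -0.1231, 0.2669]
ee_rot: [3.101, 0.018, -0.011]
force: [0.1, -0.1, 0.8]
width: 0.998
```

>>> arm_command --deltas '[{"xyz": [-3, 0, 0], "turn": 0, "jaw": 0}, {"xyz": [-7, 0, 0], "turn": 0, "jaw": 0}, {"xyz": [-11, 0, 0], "turn": 0, "jaw": 0}, {"xyz": [-15, 0, 0], "turn": 0, "jaw": 0}, {"xyz": [-16, 0, 0], "turn": 0, "jaw": 0}]'

```text
clock: 31.27
position: [0.436, -0.1252, 0.268]
ee_rot: [3.1, 0.015, -0.016]
force: [0.1, -0.2, 0.6]
width: 1.0
```

>>> arm_command --deltas '[{"xyz": [0, 0, 0], "turn": 0, "jaw": 0}, {"xyz": [0, 0, 0], "turn": 0, "jaw": 0}, {"xyz": [0, 0, 0], "turn": 0, "jaw": 0}]'

```text
clock: 31.52
position: [0.4374, -0.1252, 0.2683]
ee_rot: [3.1, 0.016, -0.014]
force: [0.6, 0.4, 0.3]
width: 1.001
```

```bash
python3 -c "
from jw import *
plan([.617,-.123,.134],1.5)
jaw();jaw('p32.png')
d=grab('top');save('p32t.png',d['frame'])
t=d['frame'];save('p32c.png',cv2.resize(t[190:260,265:400],(800,415)))"
```

```text
t 31.52 pos [ 0.4374 -0.1252  0.2683] th 0.57 tilt 2.42 F [0.6 0.4 0.3] w 92.1
  shift cm [18.08 -0.59 13.26] turn -0.93 j7 -1.5
jaw orange y mm [20.5 25.4 29.8] px u 336.95 94 plate y [-3.5 -0.6  2.4]
jaw orange y mm [20.7 25.4 29.8] px u 337.1 90 plate y [-3.6 -0.6  2.5]
```

View pics/p32.png

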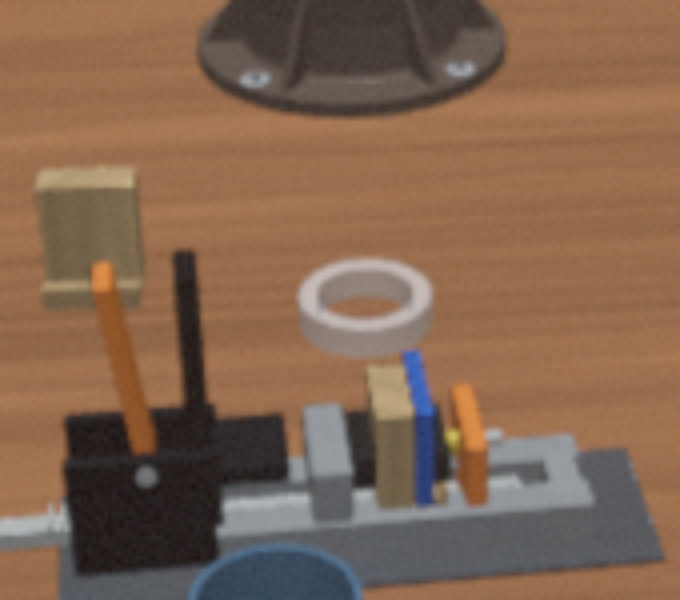

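View pics/p32t.png

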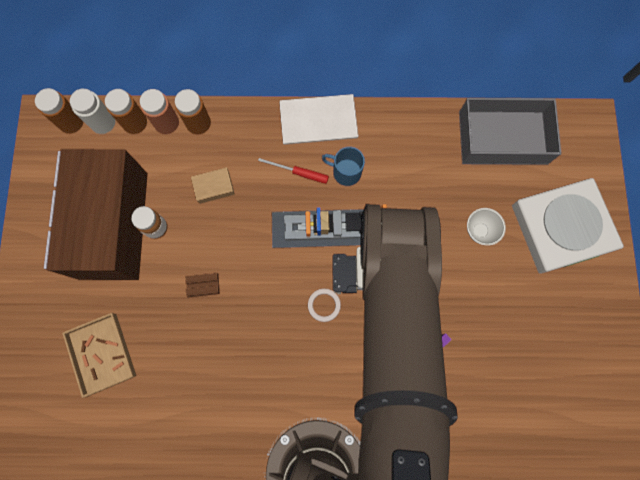

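Run:
```python
from h import *
t=load('top');P=pts(t);hsv=cv2.cvtColor(t['frame'],cv2.COLOR_RGB2HSV)
q=P[200:245,300:335].reshape(-1,3);h=hsv[200:245,300:335].reshape(-1,3)
m=(h[:,0]>100)&(h[:,0]<125)&(h[:,1]>120)&(q[:,2]>.08);print('plate top',rect(q[m]),q[m][:,2].mean())
m=(h[:,0]<35)&(h[:,1]<130)&(h[:,1]>40)&(h[:,2]>100)&(q[:,2]>.08);print('block top',rect(q[m]),q[m][:,2].mean())
```

```text
plate top (array([614.8,  -1.5]), array([58.4,  7.6], dtype=float32), np.float32(0.3)) 0.0964218005487128
block top (array([614.7, -16.7]), array([46.2, 17.9], dtype=float32), np.float32(0.2)) 0.09109165562009465
```

```bash
python3 -c "
from h import *
print(sign_off())"
```

```text
the job is handed in; nothing more can be done
None
```

The job is handed in, after about 31.5 s of the 72 s allowed. The hand-in reported no verdict.

I stood the blue plate in the groove of the smaller wooden pull and carried both together onto the clamp bed. The plate faces the sprung pad. I closed the jaw with six full squeezes of the trigger and one partial one, then let the trigger go and drew the arm back clear.

What the last checks showed, all from the cameras:
- **Unit:** it is upright and centred on the bed. The plate top is at about 96 mm and the block top at about 91 mm, matching 30 + 66 and 30 + 60 mm. Both are within about 1 mm of the centre line.
- **Plate in the pull:** the plate and block centres are 15.2 mm apart, against 14.5 mm for a plate pressed to the block. That is within the depth camera's roughly 1–2 mm noise.
- **Grip:** the sprung pad is pushed in about 8 mm, or roughly 12 N at the given spring rate. That is clear of both the 6 mm minimum and the 14 mm stop. It held after the trigger was released. I worked the 8 mm out from the jaw-to-plate distance; the force itself was not measured.
- **Trigger and the rest:** the trigger is back at rest and the robot touches nothing. The bystanders are where they were at the start, judged by eye in the pictures.

No check failed. The tool had tilted about 2.4° by the end of the pumping, with no visible effect on the unit.

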